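# Refit the drain plate and spring guard rail of a shower shelf

### The arm

A 6-joint arm with a two-finger parallel gripper is mounted at the origin on the work surface. World frame = base frame: x ahead of the robot, y to its left, z up, the work surface at z = 0. Lengths are in m, angles in degrees, forces in N, time in s.
With the tool pointing down it reaches from about 0.4 to 0.825 m from the base axis. Payload 7 kg.
Tool frame: the origin (TCP) lies midway between the tips of the shut fingers; the grasp point (between the pads) lies r.grasp_offset behind it (r.grasp_offset is the distance from the TCP to the grasp point, in m); z points along the fingers, y is the direction in which the jaws open and shut (so a half turn about z gives the same grasp; the last joint's range is limited). The gripper opens to 88 mm and grips with 3 to 60 N. Pads are 19 mm wide; open, the fingers measure 130 mm over their backs; the gripper's body (78 mm by 193 mm) begins 47 mm behind the grasp point.
Start: joints at [-49.498, 20.546, 0.682, 0, -70.136, -16.507], TCP at [0.274, -0.617, 0.227] pointing down, gripper open.
Joint ranges: [-176.03, 176.03], [-82.01, 121.73], [-58.28, 71.71], [-173.87, 95.51], [-174.79, -0.11], [-173.66, 173.66]. Speed limits (degrees/s): [136.94, 136.94, 172.46, 180, 180, 180].

### API

Orientations are given as [roll, pitch, yaw] about the fixed x, y, z axes, in that order (R = Rz(yaw) Ry(pitch) Rx(roll)).
In Python, from plant import status, imaging, r gives the robot as it stands.
- The arm moves only by the tool apply_moves, never from a script. Its argument "moves" is a list of rows, each a list of 6 numbers: the shift along the tool's x, y, z in units of 200 mm (1.0 is 200 mm), then the turn, a rotation vector about the tool's x, y, z in units of 90 degrees (1.0 is 90 degrees). In form: [[tx, ty, tz, rx, ry, rz], ...]. A call has 1 to 12 rows; each row is the pose to reach, as a shift and turn from the pose measured when the call began, along the tool's axes at that moment; what a row does not reach only later rows make up. A row lasts 1/8 s, in which the tool goes at most 62.5 mm and 10.7 degrees, less where a joint would pass 70% of its speed; a pose out of reach is approached as far as the arm can. A call with a number of a shift or a turn outside -1 to 1 is refused whole. A call with a gripper value outside its range is refused whole. "hand" is the closure, from -1 (fully open) to 1 (shut), set as the call begins (left out, the last holds). The fingers move at their own pace and stop on an object; "grip_force" is the grip in N (left out, the last holds). Time passes only in rows, so rows that repeat a pose let the fingers close. It gives the time, the measured TCP pose, the force and the opening at its end, in the units of the state.
- status.get_state(): the state, without advancing time (a new reading comes with each control period).
- imaging.capture(name): name is "scene" or "top" or "wrist"; returns (picture, depth): 400x640x3 uint8, blue, green, red; 400x640 float32, m along the optical axis (not along the pixel's ray), 0 where there is no reading.
- imaging.camera_info(name): a dict with "fx", "fy", "cx", "cy" (pixels), "T" (4x4, takes a point from camera to world coordinates). Camera axes: x right, y up, looking along -z (the intrinsics and any distortion apply to the point x, -y, -z); pixel columns grow to the right and rows downward; lengths in m; the calibration is good to about 2 mm. A picture is of the moment at which its call begins: read the wrist's pose just before it. camera_info takes no time and is no camera call; for the wrist camera it gives the pose at the moment of the call.
- r.close_job(): hands the job in, once; it reports no verdict.
The state is a dict: "time_s": time; "joints": joint angles; "qd": joint speeds; "joint_torque": joint torques, N m; "tcp_pos": TCP position; "eef_rot": TCP orientation; "contact_force": force on the tool from outside, world axes, zero at the start; "moment": the same for the moment, N m; "gripper_width": finger opening in m.
Only numpy, scipy, OpenCV 4.12 (cv2) and the standard library are available. Lean on these libraries where they do the work, as an engineer would, in place of code of your own. Each camera call takes 0.05 s, during which the arm holds its last target.

### The job

The shower shelf has just been rinsed and two of its parts are off. Take the slotted steel drain plate from its side tray (slide it out over the front edge to get hold of it) and lay it home in the drain well between the two grey cheeks, flat on both its ledges; then compress the spring guard rail, let it spring into the two end cups across the front of the well, and let go of it. Leave the other things where they are.

Things in the scene. Friction and masses are not known exactly. Their poses are not given: they have to be found in the camera images.
- shelf: White acrylic shower shelf fixed to the bench, 215 mm deep, 382 wide. Origin: at bench height under the middle of the front lip; x from the lip to the back, y to its left, z up (shelf frame; all figures mm). Deck 52 high, front face at x 0. Left to right: side tray, drain well between two grey cheeks, bottle landing (y -185 to -109, rims 64 high). Rear rim x 209 to 215, up to 72 high.
- well_seat (a point): Middle of the drain plate's seat (shelf x 100, y 0, z 47). The plate's length lies along shelf y, its ends on two ledges 47 high (abs y 52 to 69, x 67 to 133) sunk 5 below the deck, 4 clearance all round, edges sloped 45 deg as lead-in. Between them an open pit, x 34 to 166, y -52 to 52, floor 12 high: finger room at the plate's long sides. Deck x 0 to 34 in front, 166 to 209 behind.
- cup_left (a point): Centre of the bottom of the left end cup (shelf x 20, y 95, z 80): a round blind hole 19 wide, 10 deep, in the inner face (y 85) of the left grey cheek, opening to shelf -y. Cheek: x 0 to 50, y 85 to 103, top 97 high.
- cup_right (a point): Centre of the bottom of the right end cup (shelf x 20, y -95, z 80): the same in the right grey cheek (mirror image: inner face y -85), opening to shelf +y.
- tray_lip (a point): Middle of the side tray's front edge, at deck height (shelf x 0, y 147, z 52). The tray is flat deck, y 109 to 185, open at the lip; rims 6 thick and 64 high on both sides and at the back (x 209), so fingers do not fit down beside the plate. In front of the lip here is free air down to the bench.
- drain_plate: Slotted steel drain plate, 130 x 58 x 4 mm, about 0.17 kg. Origin: centre of its underside; x along its length, z up (both ends and sides alike; slots closed at the bottom). It starts flat in the side tray, lengthwise front to back, its front end 4 to 34 mm behind the lip, at least 40 mm of free tray behind its rear end.
- rail: Spring guard rail, 196 mm long when free, about 0.16 kg, lying on the bench at any yaw. Origin: on its axis, middle of the grey square grip sleeve (24 x 24, 64 long), 12 above the bench as it lies; x towards the orange spring end. Aluminium tube 18 in diameter, x -87 to 59. Black fixed end pin at -x, orange plunger at +x, both 13 in diameter, round tips at x -98 and 98. Either end fits either cup.
- rail_plunger (a joint): How far the orange plunger is pressed in: 0 free, 0.034 m at most. Spring 3 N plus 0.2 N per mm. In place the rail is 190 mm long (pressed 6 mm). With the plunger at the bottom of one cup, it must be pressed about 16 mm for the other end to pass in front of the other cheek's inner face; 26 mm to slide in level between both faces.
- rail_fixed_end (a point): The tip of the black fixed end pin of the rail, on its axis.
- rail_spring_end (a point): The tip of the orange plunger of the rail, on its axis; moves with the plunger.
- lip_bin (a joint): Tilt-out bin hanging below the lip in front of the well (shelf y -80 to 80), 48 mm deep: 0 upright (top 46 high), 0.5 rad fully tipped towards the robot (it then reaches 70 mm in front of the lip and its back edge stands 62 high). Stays where left; does not matter to the job.
- bottle: Capped lilac bottle, 58 mm in diameter, 165 tall, standing on the shelf's right landing. Origin: centre of its foot.
- pill_box: Clear pill box 34 x 86 x 21 mm on the shelf's back ledge behind the drain well. Origin: centre of its underside.
- foot_brush: Bamboo foot brush, 175 x 50 x 28 mm, lying on the bench, handle to its -x. Origin: on the bench; it reaches x -93 to 83 mm.
- mirror: Steel mini mirror with handle, 96 mm disc, 175 long, 7 high, lying on the bench, handle to its -x. Origin: on the bench; it reaches x -93 to 83 mm.
- scoop: Blue plastic scoop, 165 x 62 x 40 mm, lying on the bench, handle to its -x. Origin: on the bench; it reaches x -88 to 78 mm.
- rinse_cup: Pale green rinse cup, 74 mm in diameter, 95 tall, standing on the bench. Origin: centre of its foot.
- cream_jar: Capped cream jar, 60 mm in diameter, 55 tall, standing on the bench. Origin: centre of its foot.
There are look-alikes about, which are no part of the job. Leave any purple or yellow look-alike of the drain_plate alone.

How it is judged (in metres and radians):
On the way, in this order (a step that is already met when the one before it is completed fails the run):
1. the drain plate lies in its seat in the well, flat on both ledges, released (horizontal distance between drain_plate and well_seat below 0.007 m and z of drain_plate in the frame of shelf between 0.044 and 0.0495 m and angle between drain_plate's own z axis and vertical below 0.05 rad and angle between the x axis of drain_plate and the y axis of shelf, either way round below 0.08 rad and contact force between drain_plate and the fingers below 0.1 N), for 0.3 s.
2. the guard rail is sprung into both end cups (((distance between rail_spring_end and cup_left below 0.006 m and distance between rail_fixed_end and cup_right below 0.006 m) or (distance between rail_spring_end and cup_right below 0.006 m and distance between rail_fixed_end and cup_left below 0.006 m))), for 0.2 s.
At the end, for the whole second after the job is handed in: The drain plate lies in its well seat (centre within 7 mm, flat within 0.05 rad, underside 44 to 49.5 mm above the shelf's foot, lengthwise within 0.08 rad) and each tip of the guard rail is within 6 mm of the middle of a cup's bottom, either way round; both released and at rest (all of step 1 and ((distance between rail_spring_end and cup_left below 0.006 m and distance between rail_fixed_end and cup_right below 0.006 m) or (distance between rail_spring_end and cup_right below 0.006 m and distance between rail_fixed_end and cup_left below 0.006 m)) and contact force between rail and the fingers below 0.1 N and linear speed of each of rail, drain_plate below 0.02 m/s); the robot touches nothing.
It fails at once if the bottle or the pill box is shoved or knocked over (moved more than 30 mm or tipped) (distance of any of bottle, pill_box from where it was at the start of the episode above 0.03 m or angle between any of bottle, pill_box's own z axis and vertical above 0.35 rad).
It fails at once if the foot brush, the mirror or the scoop is shoved or knocked over (moved more than 30 mm or tipped) (distance of any of foot_brush, mirror, scoop from where it was at the start of the episode above 0.03 m or angle between any of foot_brush, mirror, scoop's own z axis and vertical above 0.35 rad).
It fails at once if the rinse cup or the cream jar is shoved or knocked over (moved more than 30 mm or tipped) (distance of any of rinse_cup, cream_jar from where it was at the start of the episode above 0.03 m or angle between any of rinse_cup, cream_jar's own z axis and vertical above 0.35 rad).
It also fails if it takes over 72 s, if anything falls off the work surface, if the arm or the gripper's body presses on something with over 40 N, if the wrist force passes 120 N, or if a joint passes its speed limit or range.

## Working session

There is one attempt and no reset: what is moved stays moved. The work goes in short steps, Python scripts to look and compute and a tool call to move; the robot and the scene stay as the last step left them, time stands still between calls to the robot, and variables do not carry over. Pictures are saved under pics/ and viewed, and the job is handed in when it is done.

Besides the shell and the picture viewer there is one more tool, called after "Request:" as name(argument=value, ...) on one line, values as JSON. apply_moves: Moves the arm, as the interface text tells. Its arguments: {"type":"object","properties":{"moves":{"type":"array","items":{"type":"array","items":{"type":"number"}}},"hand":{"type":"number"},"grip_force":{"type":"number"}},"required":["moves"]}

```bash
ls; mkdir -p pics; python3 - <<'E'
from plant import status, imaging, r
import cv2
print(status.get_state(), r.grasp_offset)
for n in ("scene","top"):
    p,d=imaging.capture(n); cv2.imwrite(f"pics/{n}0.png",p)
    import numpy as np
    np.save(f"{n}0.npy",d)
    print(n,imaging.camera_info(n))
E
```

```text
pics
{'time_s': 0.0, 'joints': array([-4.94976079e+01,  2.05938915e+01,  6.33319740e-01, -1.97900759e-02,
       -7.01347775e+01, -1.65072043e+01]), 'qd': array([ 0.01963067, -0.12149582,  0.00904447, -0.04927448,  0.02059603,
        0.00140251]), 'joint_torque': array([-6.11195610e-04, -5.82718277e+01,  2.93061090e+01,  6.99742377e+00,
        7.02840698e-03, -1.75933474e-04]), 'tcp_pos': array([ 0.27427565, -0.61623254,  0.22559254]), 'eef_rot': array([ 1.79903294e+02, -9.25789194e-03, -1.56011545e+02]), 'contact_force': array([-0.03233576, -0.48697675,  0.30396304]), 'moment': array([-0.04559009,  0.00912943,  0.01685602]), 'gripper_width': 0.08726246095402017} 0.0188
scene {'fx': 463.3180298733402, 'fy': 463.3180298733402, 'cx': 313.73232468648075, 'cy': 201.69608333146977, 'T': array([[-0.66526551, -0.62912312,  0.40202725,  1.20894798],
       [ 0.74654642, -0.56738738,  0.34747662,  0.53777175],
       [ 0.00949962,  0.53129622,  0.84713286,  1.49368863],
       [ 0.        ,  0.        ,  0.        ,  1.        ]])}
top {'fx': 382.895555478441, 'fy': 382.895555478441, 'cx': 323.5869384930064, 'cy': 198.58653884682346, 'T': array([[ 0.01916671,  0.99468651, -0.1011503 ,  0.39343082],
       [-0.99980889,  0.01867868, -0.00576975, -0.06768755],
       [-0.00384973,  0.10124156,  0.99485442,  1.43035165],
       [ 0.        ,  0.        ,  0.        ,  1.        ]])}
```

View pics/scene0.png

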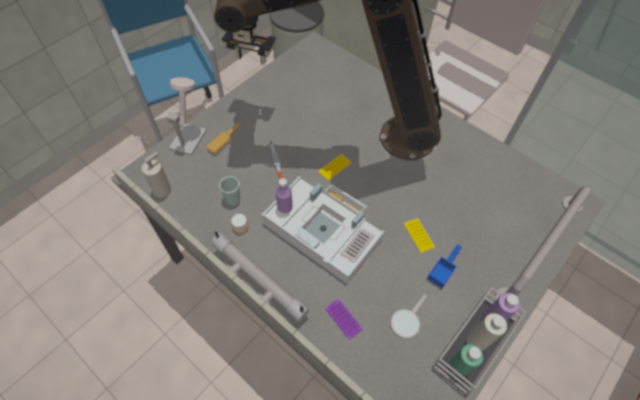

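View pics/top0.png

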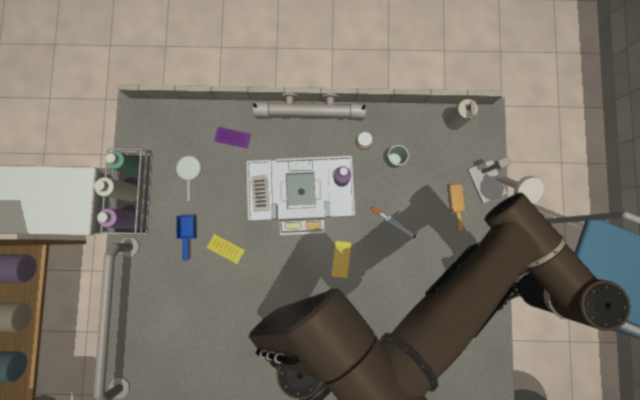

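```bash
cat > h.py <<'E'
import numpy as np, cv2
from plant import status, imaging, r
def ray(info,u,v):
    T=info["T"]; d=np.array([(u-info["cx"])/info["fx"],-(v-info["cy"])/info["fy"],-1.0])
    return T[:3,3],T[:3,:3]@d
def onz(info,u,v,z):
    o,d=ray(info,u,v); return o+d*(z-o[2])/d[2]
def proj(info,P):
    T=info["T"]; c=T[:3,:3].T@(np.asarray(P,float)-T[:3,3])
    return info["cx"]+info["fx"]*c[0]/-c[2], info["cy"]-info["fy"]*c[1]/-c[2]
def dep(info,u,v,d):
    o,dd=ray(info,u,v); return o+dd*d
E
python3 - <<'E'
import cv2
p=cv2.imread("pics/top0.png"); q=cv2.imread("pics/scene0.png")
cv2.imwrite("pics/top0c.png",cv2.resize(p[140:270,220:430],None,fx=3.8,fy=3.8,interpolation=cv2.INTER_CUBIC))
cv2.imwrite("pics/scene0c.png",cv2.resize(q[130:290,230:430],None,fx=3.7,fy=3.7,interpolation=cv2.INTER_CUBIC))
E
```

```text
(no output)
```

View pics/top0c.png

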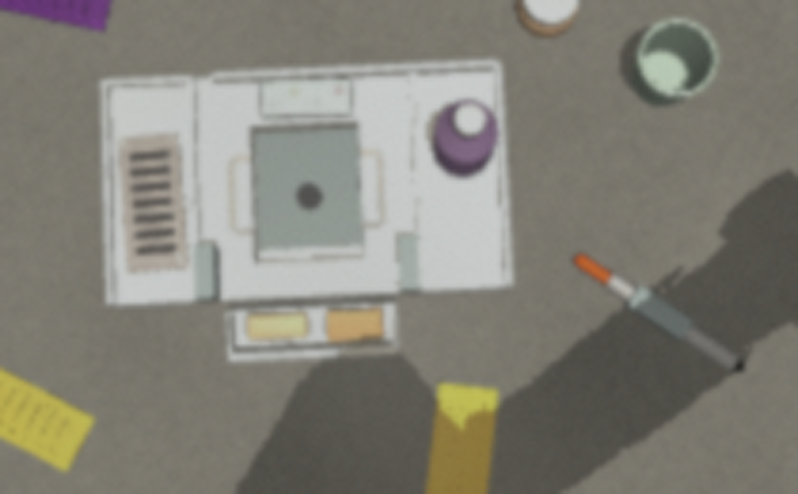

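View pics/scene0c.png

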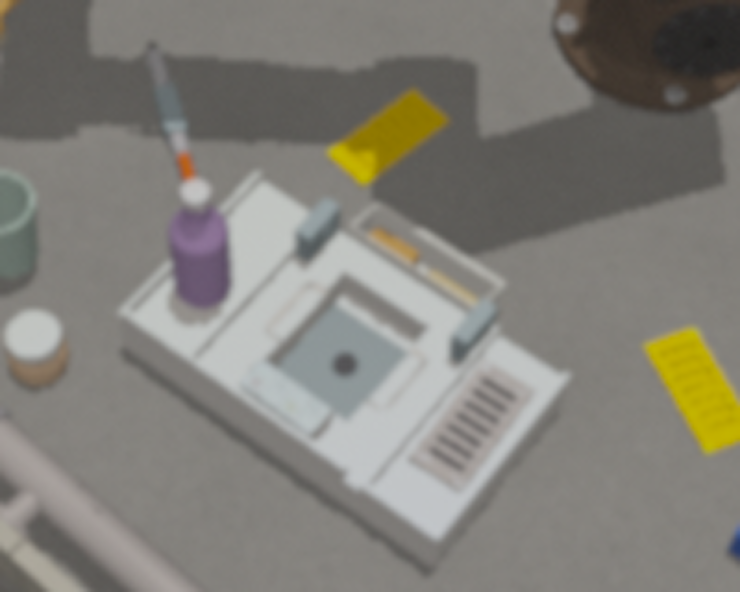

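```bash
python3 - <<'E'
from h import *
T=imaging.camera_info("top"); d=np.load("top0.npy")
def c(x,y): return 220+x/3.8-.37,140+y/3.8-.37
z0={"FL":(107,303,.064),"FR":(513,286,.064),"BR":(500,62,.072),"BL":(101,82,.072),"drainhole":(310,196,.012),
"plate FL":(128,271,.056),"FR":(513,286,.064),"plFR":(188,265,.056),"plBR":(178,135,.056),"plBL":(120,139,.056),
"cheekL in front":(215,299,.097),"cheekR in front":(402,291,.097),"orange":(577,258,.012),"black":(741,367,.012),
"bin FL":(228,360,.04),"binFR":(396,348,.04),"binback":(226,312,.05),"pillbox":(305,97,.09),"bottle":(464,140,.1)}
for k,(x,y,z) in z0.items():
    u,v=c(x,y); P=onz(T,u,v,z); D=dep(T,u,v,d[int(round(v)),int(round(u))])
    print(k,(round(u),round(v)),P.round(4),D.round(4))
E
```

```text
FL (248, 219) [0.4527 0.2094 0.064 ] [0.4527 0.2092 0.0648]
FR (355, 215) [ 0.4759 -0.1717  0.064 ] [ 0.4799 -0.1767 -0.0013]
BR (351, 156) [ 0.6879 -0.1564  0.072 ] [ 0.69   -0.1571  0.0625]
BL (246, 161) [0.6617 0.2217 0.072 ] [ 0.6763  0.2374 -0.002 ]
drainhole (301, 191) [0.5637 0.0246 0.012 ] [0.5637 0.0245 0.0124]
plate FL (253, 211) [0.4837 0.1923 0.056 ] [0.4841 0.1933 0.0504]
plFR (269, 209) [0.4905 0.1356 0.056 ] [0.491  0.1366 0.0492]
plBR (266, 175) [0.6148 0.1494 0.056 ] [0.6147 0.1493 0.0567]
plBL (251, 176) [0.6099 0.2047 0.056 ] [0.6096 0.2043 0.0578]
cheekL in front (276, 218) [0.4568 0.1037 0.097 ] [0.4574 0.1053 0.0846]
cheekR in front (325, 216) [ 0.4674 -0.0675  0.097 ] [ 0.4687 -0.0675  0.0738]
orange (371, 208) [ 0.5076 -0.2379  0.012 ] [ 0.5077 -0.238   0.0107]
black (415, 236) [ 0.4047 -0.3974  0.012 ] [ 0.4047 -0.397   0.0138]
bin FL (280, 234) [0.4017 0.0969 0.04  ] [0.4017 0.0965 0.0429]
binFR (324, 231) [ 0.4162 -0.0628  0.04  ] [ 0.3934 -0.0677  1.4304]
binback (279, 222) [0.4469 0.099  0.05  ] [ 0.449   0.1052 -0.002 ]
pillbox (300, 165) [0.6474 0.0265 0.09  ] [0.6505 0.0276 0.0738]
bottle (342, 176) [ 0.608  -0.1222  0.1   ] [ 0.5952 -0.119   0.1793]
```

```bash
cat >> h.py <<'E'
from scipy.spatial.transform import Rotation as Ro
def plan(pos,rpy):
    s=status.get_state(); R0=Ro.from_euler("xyz",s["eef_rot"],degrees=True)
    t=R0.inv().apply(np.asarray(pos)-s["tcp_pos"])/.2
    w=(R0.inv()*Ro.from_euler("xyz",rpy,degrees=True)).as_rotvec()/(np.pi/2)
    print("row",t.round(3),w.round(4), "dist rows",np.linalg.norm(t)*.2/.0625,"rot rows",np.linalg.norm(w)*90/10.7)
# shelf frame from overhead
SO=np.array([.4643,.0188,0.]); SY=3.65
def sh(x,y,z):
    a=np.radians(SY); return SO+np.array([x*np.cos(a)-y*np.sin(a),x*np.sin(a)+y*np.cos(a),z])
def tosh(P):
    a=np.radians(SY); q=np.asarray(P)-SO; return np.array([q[0]*np.cos(a)+q[1]*np.sin(a),-q[0]*np.sin(a)+q[1]*np.cos(a),q[2]])
E
python3 -c "
from h import *
plan([.46,.12,.40],[180,0,-176.35])"
```

```text
row [-2.345  2.987 -0.867] [ 0.0009 -0.0003  0.226 ] dist rows 12.465490027374418 rot rows 1.9007334390318118
```

Request:
apply_moves(moves=[[-0.4, 0.5, -0.4, 0, 0, 0], [-0.78, 1.0, -0.6, 0, 0, 0], [-0.78, 1.0, -0.6, 0, 0, 0], [-0.78, 1.0, -0.6, 0, 0, 0]], hand=1)

```text
time_s: 0.6
tcp_pos: [0.3288, -0.3962, 0.3341]
eef_rot: [179.9, -0.0, -156.0]
contact_force: [2.4, -0.4, -0.1]
gripper_width: 0.0531
```

Request:
apply_moves(moves=[[-0.8, 1.0, -0.2, 0, 0, 0], [-0.8, 1.0, -0.25, 0, 0, 0], [-0.8, 1.0, -0.25, 0, 0, 0], [-0.8, 1.0, -0.25, 0, 0, 0]])

```text
time_s: 1.1
tcp_pos: [0.3904, -0.1588, 0.3822]
eef_rot: [179.9, 0.0, -156.0]
contact_force: [1.1, -0.1, 0.6]
gripper_width: 0.0131
```

Request:
apply_moves(moves=[[-0.76, 1.0, 0, 0, 0, 0.226], [-0.76, 1.0, 0, 0, 0, 0.226], [-0.76, 1.0, 0, 0, 0, 0.226], [-0.76, 1.0, 0, 0, 0, 0.226], [-0.76, 1.0, 0, 0, 0, 0.226], [-0.76, 1.0, 0, 0, 0, 0.226]])

```text
time_s: 1.85
tcp_pos: [0.4481, 0.0875, 0.3819]
eef_rot: [179.9, -0.1, -176.2]
contact_force: [0.0, -0.7, -0.5]
gripper_width: 0.0002
```

```bash
python3 - <<'E'
from h import *
s=status.get_state(); print(s["time_s"],s["tcp_pos"],s["eef_rot"],s["joints"],s["gripper_width"])
i=imaging.camera_info("wrist"); print(i)
p,d=imaging.capture("wrist"); cv2.imwrite("pics/w1.png",p); np.save("w1.npy",d); np.save("w1i.npy",i,allow_pickle=True)
p,d=imaging.capture("top"); cv2.imwrite("pics/top1.png",p)
E
```

```text
1.85 [0.4480983  0.08749801 0.38185959] [ 1.79921507e+02 -1.15422899e-01 -1.76227191e+02] [  35.7730117    -4.47165935   -9.20328499   -0.12815727  -85.32467478
 -121.98977344] 0.00018295013252701448
{'fx': 332.18542776811165, 'fy': 332.18542776811165, 'cx': 319.22911506874215, 'cy': 202.49565714606746, 'T': array([[-0.06604237, -0.95844249, -0.2775363 ,  0.3742356 ],
       [ 0.99781632, -0.0631567 , -0.01933472,  0.08288424],
       [ 0.00100294, -0.27820716,  0.96052057,  0.54015948],
       [ 0.        ,  0.        ,  0.        ,  1.        ]])}
```

View pics/w1.png

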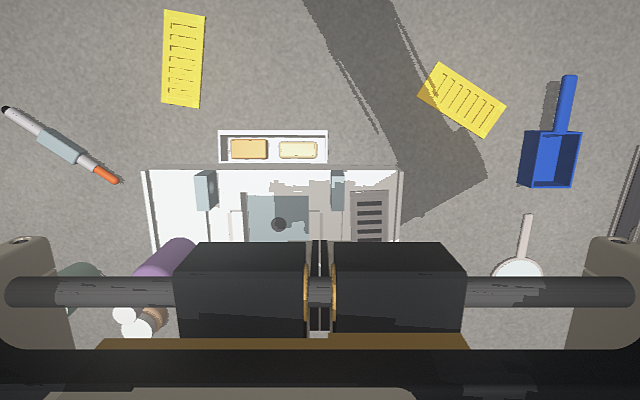

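Request:
apply_moves(moves=[[-0.3, 0, 0, 0, 0, 0], [-0.6, 0, 0, 0, 0, 0], [-0.65, 0, 0, 0, 0, 0], [-0.65, 0, 0, 0, 0, 0], [-0.65, 0, 0, 0, 0, 0]])

```text
time_s: 2.58
tcp_pos: [0.5767, 0.0933, 0.383]
eef_rot: [179.9, -0.0, -176.4]
contact_force: [0.4, 0.2, -0.1]
gripper_width: 0.0003
```

```bash
python3 - <<'E'
from h import *
s=status.get_state(); print(s["time_s"],s["tcp_pos"],s["eef_rot"],s["joints"],s["gripper_width"])
i=imaging.camera_info("wrist")
p,d=imaging.capture("wrist"); cv2.imwrite("pics/w2.png",p); np.save("w2.npy",d); np.save("w2i.npy",i,allow_pickle=True)
cv2.imwrite("pics/w2c.png",cv2.resize(p[80:300,100:420],None,fx=2.5,fy=2.5,interpolation=cv2.INTER_CUBIC))
E
```

```text
2.575 [0.57667877 0.09333992 0.38303656] [ 1.79887700e+02 -1.15113296e-02 -1.76368260e+02] [ 2.82877161e+01  8.54176930e+00  4.54755734e+00 -1.07128898e-01
 -8.59694086e+01 -1.14648491e+02] 0.0002604412231306893
```

View pics/w2.png

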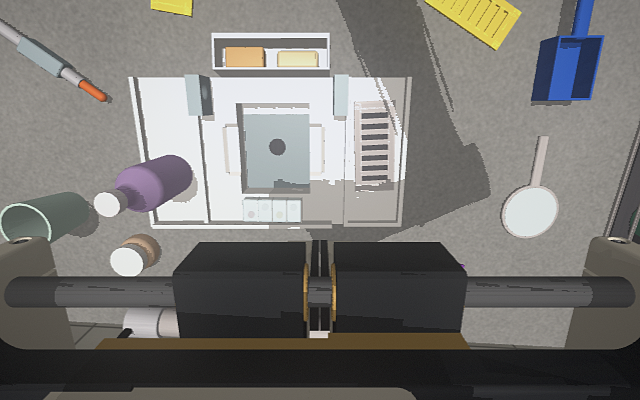

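View pics/w2c.png

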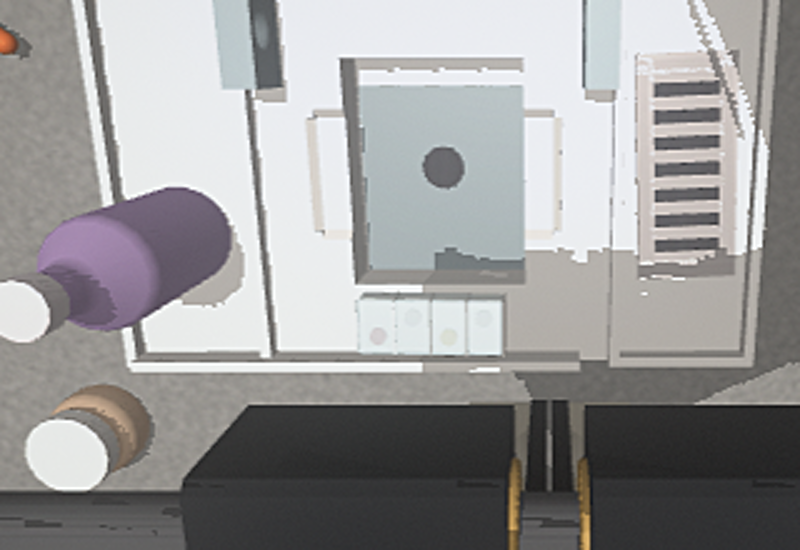

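```bash
python3 - <<'E'
from h import *
i=np.load("w2i.npy",allow_pickle=True).item()
def c(x,y): return 100+(x+.5)/2.5-.5,80+(y+.5)/2.5-.5
L=[("pit F R",340,58,.052,(34,-52)),("pit F L",523,58,.052,(34,52)),("pit B L",525,283,.052,(166,52)),
("cheekR rear outer?",219,88,.097,(50,-103)),("cheekR rear inner",250,88,.097,(50,-85)),("cheekL rear in",584,90,.097,(50,85)),("cheekL rear out",619,90,.097,(50,103)),
("seatR F out",308,113,.052,(63,-73)),("seatL F out",561,113,.052,(63,73)),("seatL B out",560,238,.052,(137,73)),("seatR B out",320,237,.052,(137,-73)),
("back R",133,370,.072,(215,-191)),("back L",755,366,.064,(215,191)),
("plate BL",732,263,.056,None),("plate BR",638,272,.056,None),("plate FR",640,55,.056,None),("plate FL",718,65,.056,None),
("drain",443,168,.012,(100,0))]
A=[];B=[]
for n,x,y,z,s in L:
    P=onz(i,*c(x,y),z); q=tosh(P)*1000
    print(n,P.round(4),q.round(1),s)
    if s and "back" not in n and "drain" not in n: A.append(s);B.append(P[:2])
A=np.array(A)/1000.;B=np.array(B);a=A-A.mean(0);b=B-B.mean(0)
th=np.arctan2((a[:,0]*b[:,1]-a[:,1]*b[:,0]).sum(),(a*b).sum())
R=np.array([[np.cos(th),-np.sin(th)],[np.sin(th),np.cos(th)]])
o=B.mean(0)-R@A.mean(0);print(np.degrees(th),o, ((A@R.T+o-B)*1000).round(1).tolist())
E
```

```text
pit F R [ 0.5063 -0.0282  0.052 ] [ 39.  -49.5  52. ] (34, -52)
pit F L [0.4998 0.0748 0.052 ] [39.  53.7 52. ] (34, 52)
pit B L [0.6307 0.0833 0.052 ] [170.1  53.7  52. ] (166, 52)
cheekR rear outer? [ 0.5249 -0.0799  0.097 ] [  54.2 -102.4   97. ] (50, -103)
cheekR rear inner [ 0.5239 -0.0639  0.097 ] [ 54.2 -86.4  97. ] (50, -85)
cheekL rear in [0.5139 0.1085 0.097 ] [55.2 86.4 97. ] (50, 85)
cheekL rear out [0.5127 0.1266 0.097 ] [ 55.2 104.5  97. ] (50, 103)
seatR F out [ 0.5378 -0.0467  0.052 ] [ 69.2 -70.   52. ] (63, -73)
seatL F out [0.5286 0.0983 0.052 ] [69.2 75.2 52. ] (63, 73)
seatL B out [0.6015 0.1026 0.052 ] [142.3  74.9  52. ] (137, 73)
seatR B out [ 0.61   -0.0408  0.052 ] [141.6 -68.7  52. ] (137, -73)
back R [ 0.6943 -0.1488  0.072 ] [ 218.8 -181.9   72. ] (215, -191)
back L [0.671  0.2267 0.064 ] [219.5 194.3  64. ] (215, 191)
plate BL [0.6094 0.2065 0.056 ] [156.8 178.1  56. ] None
plate BR [0.6185 0.1507 0.056 ] [162.3 121.9  56. ] None
plate FR [0.494  0.1402 0.056 ] [ 37.4 119.2  56. ] None
plate FL [0.4966 0.1844 0.056 ] [ 42.8 163.2  56. ] None
drain [0.5694 0.0268 0.012 ] [105.4   1.3  12. ] (100, 0)
3.678099383342534 [0.46919648 0.0208418 ] [[0.1, -0.7], [0.0, 0.1], [0.9, 0.1], [0.8, 1.2], [0.7, 3.2], [-0.2, 0.4], [-0.2, 0.2], [-1.1, -1.3], [-1.2, -0.6], [-0.3, -0.2], [0.6, -2.4]]
```

```bash
python3 - <<'E'
from h import *
i=np.load("w2i.npy",allow_pickle=True).item()
tcp=np.array([.57667877,.09333992,.38303656]); print(proj(i,tcp))
for dx in(-.01,.01): print(proj(i,tcp+[dx,0,0]))
s=imaging.camera_info("scene")
q=cv2.imread("pics/scene0.png")
hsv=cv2.cvtColor(q,cv2.COLOR_BGR2HSV)
sub=q[215:240,310:335].max(2); 
m=(sub<90).astype(np.uint8); n,l,st,ce=cv2.connectedComponentsWithStats(m)
for k in range(1,n):
    if st[k,4]>8: u,v=ce[k]+[310,215]; print(u,v,st[k],onz(s,u,v,.012))
t=imaging.camera_info("top"); q=cv2.imread("pics/top0.png")
sub=q[180:202,290:312].max(2); m=(sub<100).astype(np.uint8); n,l,st,ce=cv2.connectedComponentsWithStats(m)
for k in range(1,n):
    if st[k,4]>8: u,v=ce[k]+[290,180]; print("top",u,v,st[k],onz(t,u,v,.012))
p=cv2.imread("pics/w2.png"); sub=p[130:165,260:295].max(2); m=(sub<110).astype(np.uint8); n,l,st,ce=cv2.connectedComponentsWithStats(m)
for k in range(1,n):
    if st[k,4]>8: u,v=ce[k]+[260,130]; print("wrist",u,v,st[k],onz(i,u,v,.012))
E
```

```text
(np.float64(318.341378934361), np.float64(254.44050942143733))
(np.float64(319.57017534085196), np.float64(236.55846076137516))
(np.float64(317.1517154655612), np.float64(271.75307635750613))
323.0 228.0 [12 12  3  3  9] [0.56766338 0.03042431 0.012     ]
top 301.0 191.29166666666666 [ 9  9  5  6 24] [0.56341365 0.02533222 0.012     ]
wrist 276.6641221374046 146.94656488549617 [  9   9  16  16 131] [0.56945127 0.02647409 0.012     ]
```

```bash
python3 - <<'E'
from h import *
i=np.load("w2i.npy",allow_pickle=True).item()
def chk(i,d,p):
    H,W=d.shape; u,v=np.meshgrid(np.arange(W),np.arange(H))
    T=i["T"]; c=np.stack([(u-i["cx"])/i["fx"]*d,-(v-i["cy"])/i["fy"]*d,-d],-1)
    X=c@T[:3,:3].T+T[:3,3]
    m=(d>0)&(abs(X[...,2])<.02)&(X[...,0]>.2)&(X[...,0]<.9)&(abs(X[...,1])<.5)
    P=X[m]; 
    for _ in range(4):
        A=np.c_[P[:,:2],np.ones(len(P))]; k=np.linalg.lstsq(A,P[:,2],rcond=None)[0]; e=P[:,2]-A@k; P=P[abs(e)<2.5*e.std()+1e-5]
    print(len(P),k,np.degrees(k[:2]),e.std(), "at .5,0:",k@[.5,0,1])
    return X
chk(i,np.load("w2.npy"),None); i1=np.load("w1i.npy",allow_pickle=True).item(); chk(i1,np.load("w1.npy"),None)
chk(imaging.camera_info("top"),np.load("top0.npy"),None)
chk(imaging.camera_info("scene"),np.load("scene0.npy"),None)
E
```

```text
85505 [ 9.09576931e-05 -7.85253609e-05  7.90647273e-05] [ 0.00521149 -0.00449917] 0.0010266518489785153 at .5,0: 0.0001245435738256266
114964 [ 4.90574009e-04 -2.01700049e-04 -8.12364362e-05] [ 0.02810782 -0.01155656] 0.0009734905017821557 at .5,0: 0.0001640505682104894
38697 [-0.00276644  0.00031831  0.00078464] [-0.1585054   0.01823771] 0.003047785983609137 at .5,0: -0.0005985837345700218
34887 [ 0.00057698  0.00260048 -0.0005778 ] [0.03305861 0.14899632] 0.0035781615018072575 at .5,0: -0.00028931366610899774
```

```bash
sed -i 's/^SO=.*/SO=np.array([.4670,.0203,0.]); SY=3.68/' h.py; python3 -c "
from h import *
print(sh(182,147,0)if 0 else sh(.182,.147,.1))
plan(sh(.182,.147,.12),[180,0,-176.32])
plan(sh(.182,.147,.053),[180,0,-176.32])"
```

```text
[0.63918969 0.17867838 0.1       ]
row [-0.339  0.402  1.318] [ 0.0014  0.0003 -0.0003] dist rows 4.539965661604666 rot rows 0.012344639807123603
row [-0.339  0.401  1.653] [ 0.0014  0.0003 -0.0003] dist rows 5.5492565107930565 rot rows 0.012344639807123603
```

Request:
apply_moves(moves=[[-0.2, 0.2, 0.3, 0, 0, 0], [-0.339, 0.401, 0.6, 0, 0, 0], [-0.339, 0.401, 0.9, 0.0014, 0, 0], [-0.339, 0.401, 1.0, 0.0014, 0, 0], [-0.339, 0.401, 1.0, 0.0014, 0, 0]])

```text
time_s: 3.25
tcp_pos: [0.6367, 0.1779, 0.1809]
eef_rot: [-179.9, -0.3, -176.3]
contact_force: [-0.0, -0.2, 0.6]
gripper_width: 0.0006
```

```bash
python3 -c "
from h import *
plan(sh(.182,.147,.08),[180,0,-176.32])
plan(sh(.182,.147,.053),[180,0,-176.32])
s=status.get_state();print(s['joints'])
i=imaging.camera_info('wrist');p,d=imaging.capture('wrist');cv2.imwrite('pics/w3.png',p)"
```

```text
row [-0.015  0.004  0.504] [-0.0014 -0.0033  0.0002] dist rows 1.6145372089668493 rot rows 0.030132806459958514
row [-0.016  0.004  0.639] [-0.0014 -0.0033  0.0002] dist rows 2.0464233493841784 rot rows 0.030132806459958514
[ 3.24587590e+01  2.11488283e+01 -4.52711754e+00 -3.35506679e-02
 -6.46445804e+01 -1.18746943e+02]
```

View pics/w3.png

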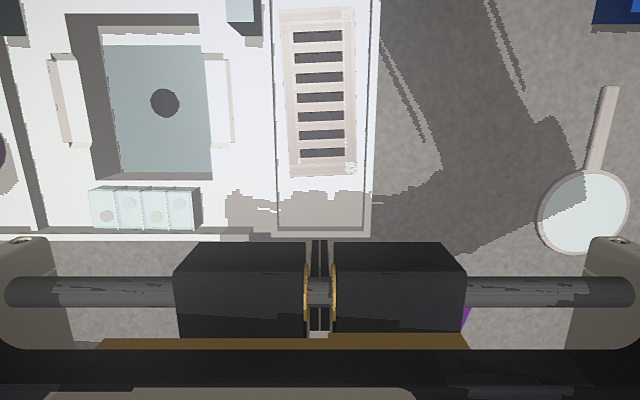

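```bash
python3 - <<'E'
from h import *
s=status.get_state(); i=imaging.camera_info("wrist"); tx=Ro.from_euler("xyz",s["eef_rot"],degrees=True).apply([1,0,0])
for n,u,v,z in [("plate BL",357,173,.056),("BR",292,177,.056),("FR",280,9,.056),("FL",352,8,.056),("tray back inner L",362,231,.052),("tray back inner R",280,228,.052),("pit BL",213,181,.052),("seatL out F",228,54,.052),("seatL out B",234,143,.052),("seatL in F pit",201,54,.052)]:
    P=onz(i,u,v,z)+.0022*tx; print(n,(tosh(P)*1000).round(1))
E
```

```text
plate BL [161.4 179.9  56. ]
BR [165.  122.9  56. ]
FR [ 33.6 116.6  56. ]
FL [ 32.9 171.9  56. ]
tray back inner L [217.1 186.8  52. ]
tray back inner R [214.2 110.3  52. ]
pit BL [169.5  51.9  52. ]
seatL out F [64.9 73.2 52. ]
seatL out B [135.9  73.   52. ]
seatL in F pit [64.9 51.5 52. ]
```

```bash
python3 -c "
from h import *
plan(sh(.186,.147,.08),[180,0,-176.32])
plan(sh(.186,.147,.0533),[180,0,-176.32])
"
```

```text
row [-0.024  0.003  0.521] [-0.0006 -0.0003  0.0004] dist rows 1.6680029185348273 rot rows 0.006718373557274765
row [-0.024  0.003  0.654] [-0.0006 -0.0003  0.0004] dist rows 2.0948454294389163 rot rows 0.006718373557274765
```

Request:
apply_moves(moves=[[-0.024, 0.003, 0.25, 0, 0, 0], [-0.024, 0.003, 0.48, 0, 0, 0], [-0.024, 0.003, 0.6, 0, 0, 0], [-0.024, 0.003, 0.64, 0, 0, 0], [-0.024, 0.003, 0.654, 0, 0, 0], [-0.024, 0.003, 0.654, 0, 0, 0]])

```text
time_s: 4.05
tcp_pos: [0.6442, 0.1795, 0.0554]
eef_rot: [180.0, 0.1, -176.3]
contact_force: [0.7, 0.2, -0.3]
gripper_width: 0.0003
```

```bash
python3 -c "
from h import *
s=status.get_state();print(s['tcp_pos'],tosh(s['tcp_pos']),s['contact_force'])
plan(sh(.0795,.147,.0533),[180,0,-176.32])
"
```

```text
[0.64420276 0.17946855 0.05541317] [0.18705345 0.14746678 0.05541317] [ 0.73920048  0.23358902 -0.27206427]
row [ 0.538 -0.002  0.009] [0.0001 0.0014 0.0005] dist rows 1.7212034945430839 rot rows 0.012740771420513624
```

Request:
apply_moves(moves=[[0, 0, 0.012, 0, 0, 0], [0, 0, 0.012, 0, 0, 0], [0.05, 0, 0.012, 0, 0, 0], [0.1, 0, 0.012, 0, 0, 0], [0.15, 0, 0.012, 0, 0, 0], [0.2, 0, 0.012, 0, 0, 0], [0.2, 0, 0.012, 0, 0, 0]])

```text
time_s: 4.92
tcp_pos: [0.6033, 0.1768, 0.0531]
eef_rot: [180.0, 0.1, -176.3]
contact_force: [0.1, 0.5, 0.3]
gripper_width: 0.0006
```

```bash
python3 -c "
from h import *
s=status.get_state();print(s['tcp_pos'],tosh(s['tcp_pos']),s['contact_force'])
plan(sh(.0795,.147,.0533),[180,0,-176.32])
i=imaging.camera_info('wrist');p,d=imaging.capture('wrist');cv2.imwrite('pics/w4.png',p)
"
```

```text
[0.60334071 0.17679877 0.05314671] [0.1461043  0.14742519 0.05314671] [0.08181756 0.54854845 0.34417886]
row [ 0.333 -0.002 -0.001] [0.     0.0012 0.0008] dist rows 1.0656933748350303 rot rows 0.011802526631194061
```

View pics/w4.png

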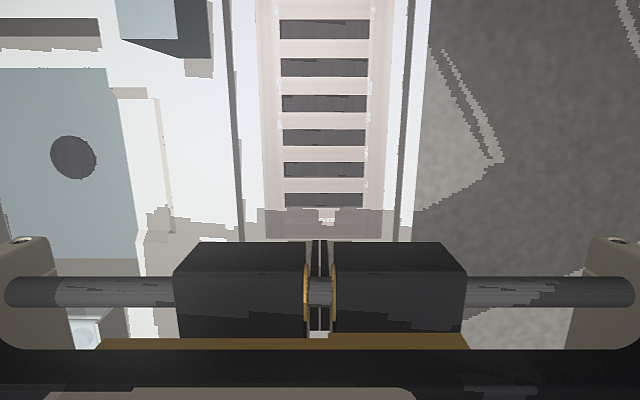

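Request:
apply_moves(moves=[[0.04, 0, 0, 0, 0, 0], [0.08, 0, 0, 0, 0, 0], [0.12, 0, 0, 0, 0, 0], [0.16, 0, 0, 0, 0, 0], [0.2, 0, 0, 0, 0, 0], [0.24, 0, 0, 0, 0, 0], [0.28, 0, 0, 0, 0, 0], [0.31, 0, 0, 0, 0, 0], [0.325, 0, 0, 0, 0, 0], [0.325, 0, 0, 0, 0, 0]])

```text
time_s: 6.22
tcp_pos: [0.5386, 0.1726, 0.053]
eef_rot: [-180.0, 0.1, -176.2]
contact_force: [-1.2, -0.0, 0.1]
gripper_width: 0.0006
```

```bash
python3 -c "
from h import *
s=status.get_state();print(s['tcp_pos'],tosh(s['tcp_pos']),s['contact_force'])
i=imaging.camera_info('wrist');p,d=imaging.capture('wrist');cv2.imwrite('pics/w5.png',p)
p,d=imaging.capture('top');cv2.imwrite('pics/top5.png',cv2.resize(p[140:270,220:430],None,fx=3.8,fy=3.8,interpolation=cv2.INTER_CUBIC))
"
```

```text
[0.53864498 0.1726153  0.05296076] [0.08127345 0.14740278 0.05296076] [-1.16558124 -0.04439967  0.09297944]
```

View pics/w5.png

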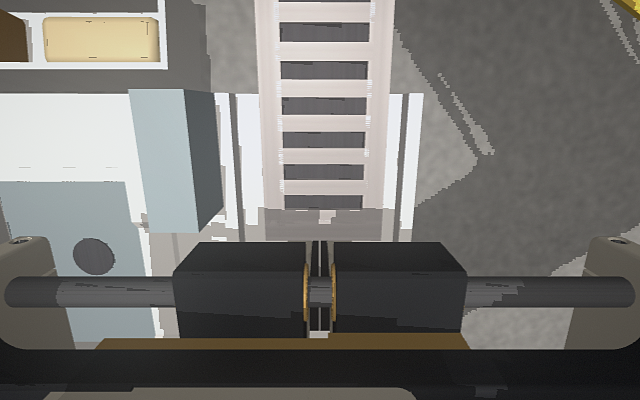

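View pics/top5.png

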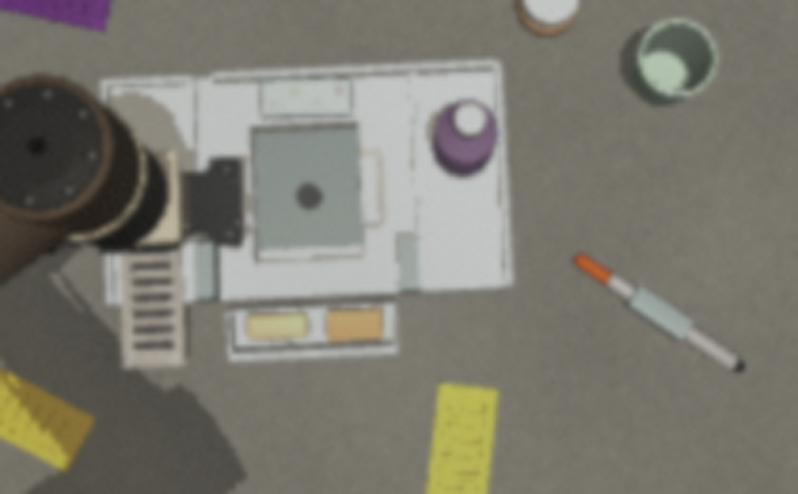

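```bash
python3 -c "
from h import *
plan(sh(-.015,.147,.12),[180,0,-176.32])
plan(sh(-.015,.147,.042),[180,0,-176.32])
"
```

```text
row [ 0.481 -0.001 -0.337] [-0.0001  0.0009  0.0007] dist rows 1.8795085751090448 rot rows 0.009686149775795495
row [ 0.482 -0.001  0.053] [-0.0001  0.0009  0.0007] dist rows 1.5513123537185103 rot rows 0.009686149775795495
```

Request:
apply_moves(moves=[[-0.02, 0, -0.15, 0, 0, 0], [-0.02, 0, -0.37, 0, 0, 0], [0.2, 0, -0.37, 0, 0, 0], [0.482, 0, -0.37, 0, 0, 0], [0.482, 0, -0.37, 0, 0, 0], [0.482, 0, -0.37, 0, 0, 0], [0.482, 0, -0.37, 0, 0, 0]], hand=-0.64)

```text
time_s: 7.2
tcp_pos: [0.4432, 0.1665, 0.1266]
eef_rot: [-180.0, 0.1, -176.3]
contact_force: [0.7, 0.1, -0.8]
gripper_width: 0.065
```

```bash
python3 -c "
from h import *
s=status.get_state();print(s['tcp_pos'],tosh(s['tcp_pos']),s['contact_force'],s['gripper_width'])
plan(sh(-.015,.147,.042),[180,0,-176.32])
i=imaging.camera_info('wrist');p,d=imaging.capture('wrist');cv2.imwrite('pics/w6.png',p)
p,d=imaging.capture('top');cv2.imwrite('pics/top6.png',cv2.resize(p[140:270,220:430],None,fx=3.8,fy=3.8,interpolation=cv2.INTER_CUBIC))
"
```

```text
[0.44322639 0.16650073 0.12660692] [-0.01434085  0.14742517  0.12660692] [ 0.67298291  0.05195317 -0.82768767] 0.06502686770874462
row [ 0.004 -0.002  0.423] [-0.0002  0.001   0.0004] dist rows 1.3537688968319572 rot rows 0.009001506126668512
```

View pics/w6.png

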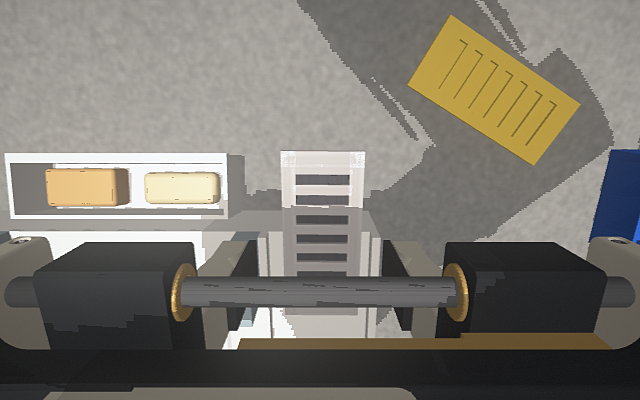

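View pics/top6.png

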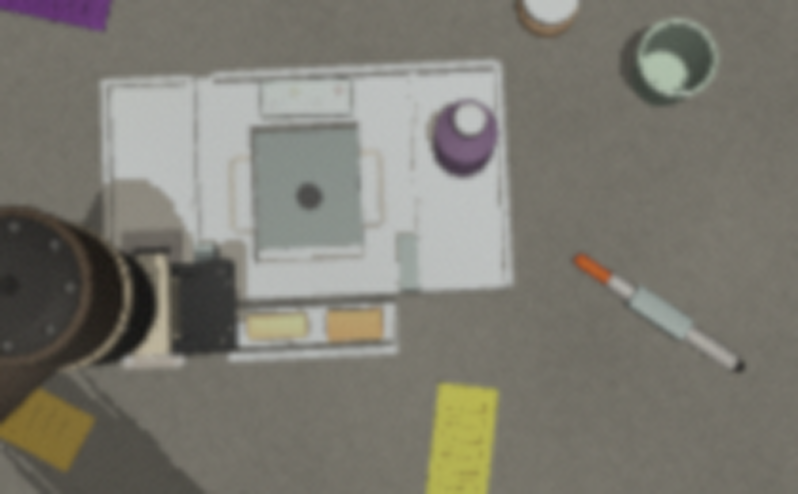

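```bash
python3 - <<'E'
from h import *
i=imaging.camera_info("wrist"); 
for n,u,v,z in [("FR",281,151,.056),("FL",368,151,.056),("sideR",283,205,.056),("sideL",369,205,.056),("bin R top",228,190,.055)]:
    P=onz(i,u,v,z)-[.0022,0,0]; print(n,(tosh(P)*1000).round(1))
E
```

```text
FR [-61.  121.5  56. ]
FL [-61.1 181.1  56. ]
sideR [-22.4 121.7  56. ]
sideL [-22.4 183.5  56. ]
bin R top [-33.2  82.8  55. ]
```

Request:
apply_moves(moves=[[0.007, 0.018, 0.1, 0, 0, 0], [0.007, 0.018, 0.2, 0, 0, 0], [0.007, 0.018, 0.28, 0, 0, 0], [0.007, 0.018, 0.35, 0, 0, 0], [0.007, 0.018, 0.4, 0, 0, 0], [0.007, 0.018, 0.423, 0, 0, 0], [0.007, 0.018, 0.423, 0, 0, 0], [0.007, 0.018, 0.423, 0, 0, 0]])

```text
time_s: 8.3
tcp_pos: [0.4418, 0.17, 0.0422]
eef_rot: [-180.0, 0.1, -176.3]
contact_force: [-0.2, 0.2, 0.2]
gripper_width: 0.0718
```

```bash
python3 -c "
from h import *
s=status.get_state();print(s['tcp_pos'],tosh(s['tcp_pos']),s['contact_force'],s['gripper_width'])
i=imaging.camera_info('wrist');p,d=imaging.capture('wrist');cv2.imwrite('pics/w7.png',p)
"
```

```text
[0.44178586 0.16999142 0.04219519] [-0.01555437  0.15100111  0.04219519] [-0.20982409  0.19181049  0.18825966] 0.07181993302787835
```

View pics/w7.png

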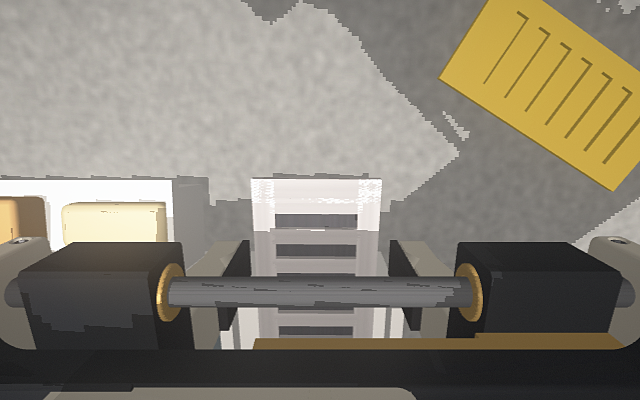

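Request:
apply_moves(moves=[[0, 0, 0, 0, 0, 0], [0, 0, 0, 0, 0, 0], [0, 0, 0, 0, 0, 0], [0, 0, 0, 0, 0, 0]], hand=1, grip_force=50)

```text
time_s: 8.85
tcp_pos: [0.4418, 0.17, 0.0424]
eef_rot: [-180.0, 0.1, -176.3]
contact_force: [-1.0, -0.8, 3.1]
gripper_width: 0.0567
```

Request:
apply_moves(moves=[[0, 0, 0, 0, 0, 0], [0, 0, -0.02, 0, 0, 0], [0, 0, -0.05, 0, 0, 0], [0, 0, -0.1, 0, 0, 0], [0, 0, -0.1, 0, 0, 0]])

```text
time_s: 9.48
tcp_pos: [0.4423, 0.1705, 0.0634]
eef_rot: [179.9, 0.2, -176.3]
contact_force: [0.3, -0.1, -1.8]
gripper_width: 0.0566
```

```bash
python3 -c "
from h import *
s=status.get_state();print(s['tcp_pos'],tosh(s['tcp_pos']),s['contact_force'],s['moment'],s['gripper_width'])
i=imaging.camera_info('wrist');p,d=imaging.capture('wrist');cv2.imwrite('pics/w8.png',p);np.save('w8.npy',d);np.save('w8i.npy',i,allow_pickle=True)
"
```

```text
[0.44230689 0.17048285 0.06340487] [-0.01500287  0.15145809  0.06340487] [ 0.30018332 -0.07669194 -1.83913158] [-0.00326929  0.01079377  0.00735874] 0.05662416460131167
```

View pics/w8.png

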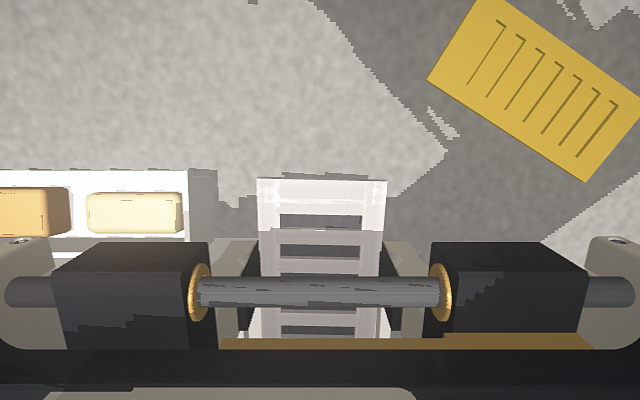

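```bash
python3 - <<'E'
from h import *
i=np.load("w8i.npy",allow_pickle=True).item(); d=np.load("w8.npy")
s=status.get_state(); R=Ro.from_euler("xyz",s["eef_rot"],degrees=True)
p=[]
for v in range(184,228,2):
    for u in range(266,380,3):
        if d[v,u]>0: p.append(dep(i,u,v,d[v,u]))
p=np.array(p); t=R.inv().apply(p-s["tcp_pos"]); t=t[abs(t[:,2]+.0138)<.012]
A=np.c_[t[:,:2],np.ones(len(t))]
for _ in range(4):
    k=np.linalg.lstsq(A,t[:,2],rcond=None)[0]; e=t[:,2]-A@k; m=e<np.inf; m=abs(e)<2*e.std()+2e-4; t=t[m];A=A[m]
print(len(t),k,np.degrees(k[:2]),e.std(), t.min(0),t.max(0))
for n,u,v in [("F r",258,178),("F l",386,181)]:
    P=onz(i,u,v,.077); print(n,(R.inv().apply(P-s["tcp_pos"])*1000).round(1))
E
```

```text
803 [-0.14075229 -0.00361884 -0.00925048] [-8.06451191 -0.20734437] 0.0009571161490665847 [ 0.01907645 -0.02408552 -0.01617215] [ 0.04066884  0.02729491 -0.01003533]
F r [ 43.2 -26.5 -14.2]
F l [ 41.8  30.3 -14.2]
```

Request:
apply_moves(moves=[[0, 0, -0.1, 0, 0, 0], [0, 0, -0.15, 0, 0, 0], [0, 0, -0.2, 0, 0, 0], [0, 0, -0.25, 0, 0, 0], [0, 0, -0.3, 0, 0, 0], [0, 0, -0.35, 0, 0, 0], [0, 0, -0.35, 0, 0, 0], [0, 0, -0.35, 0, 0, 0]], grip_force=60)

```text
time_s: 10.52
tcp_pos: [0.4416, 0.1701, 0.1327]
eef_rot: [180.0, 0.1, -176.3]
contact_force: [-0.5, -0.5, -1.8]
gripper_width: 0.0566
```

```bash
cat > pl.py <<'E'
from h import *
import sys
n=sys.argv[1]
s=status.get_state(); R=Ro.from_euler("xyz",s["eef_rot"],degrees=True)
i=imaging.camera_info("wrist"); p,d=imaging.capture("wrist"); cv2.imwrite(f"pics/{n}.png",p); np.save(n+".npy",d); np.save(n+"i.npy",i,allow_pickle=True)
print(s["time_s"],s["tcp_pos"],s["eef_rot"],tosh(s["tcp_pos"]),s["gripper_width"],s["contact_force"])
v,u=np.mgrid[140:236:2,262:384:2]; v=v.ravel();u=u.ravel();dd=d[v,u]
c=np.stack([(u-i["cx"])/i["fx"]*dd,-(v-i["cy"])/i["fy"]*dd,-dd],-1); X=c@i["T"][:3,:3].T+i["T"][:3,3]
t=R.inv().apply(X-s["tcp_pos"])
m=(abs(t[:,2]+.012)<.014)&(dd>0); t=t[m]; A=np.c_[t[:,:2],np.ones(len(t))]
for _ in range(6):
    k=np.linalg.lstsq(A,t[:,2],rcond=None)[0]; e=t[:,2]-A@k; m=abs(e)<2*e.std()+2e-4; t=t[m];A=A[m]
print(len(t),k,"deg",np.degrees(np.arctan(k[:2])),e.std(),t.min(0),t.max(0))
E
python3 pl.py w9
```

```text
10.525 [0.44161577 0.17007123 0.13270825] [ 1.79953880e+02  1.39864947e-01 -1.76299315e+02] [-0.01571898  0.15109168  0.13270825] 0.05662768891286056 [-0.46631533 -0.4536909  -1.78959682]
1394 [-0.01262303 -0.00046238 -0.01324883] deg [-0.72320812 -0.02649239] 0.0006100171615278105 [ 0.01626932 -0.02629172 -0.01517455] [ 0.04347528  0.02998888 -0.01206554]
```

View pics/w9.png

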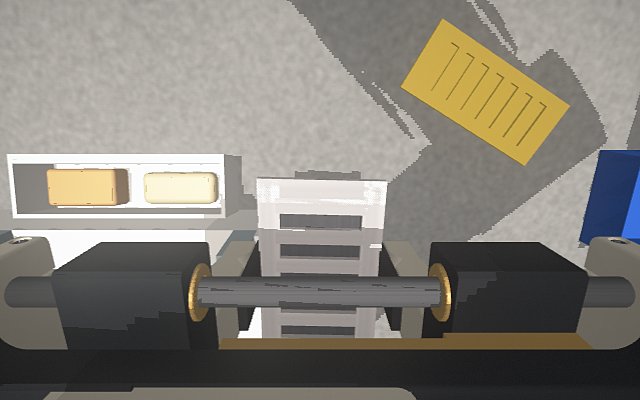

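Request:
apply_moves(moves=[[0, 0, -0.1, 0, 0, -0.11], [0, 0, -0.15, 0, 0, -0.22], [0, 0, -0.15, 0, 0, -0.33], [0, 0, -0.15, 0, 0, -0.44], [0, 0, -0.15, 0, 0, -0.55], [0, 0, -0.15, 0, 0, -0.66], [0, 0, -0.15, 0, 0, -0.77], [0, 0, -0.15, 0, 0, -0.88], [0, 0, -0.15, 0, 0, -1.0], [0, 0, -0.15, 0, 0, -1.0], [0, 0, -0.15, 0, 0, -1.0]])

```text
time_s: 11.95
tcp_pos: [0.4414, 0.1699, 0.1623]
eef_rot: [-179.9, 0.0, -86.5]
contact_force: [0.2, 0.7, -0.7]
gripper_width: 0.0565
```

```bash
sed -i 's/^SO=.*/SO=np.array([.4670,.0190,0.]); SY=3.68/' h.py; python3 pl.py w10; python3 -c "
from h import *
plan(sh(.1,-.0203,.13),[180,0,-86.32])"
```

```text
11.95 [0.44137622 0.16986792 0.16231148] [-1.79897644e+02  1.39719315e-02 -8.65392582e+01] [-0.01588764  0.15220148  0.16231148] 0.05649279565914088 [ 0.15010145  0.69977559 -0.74693179]
1390 [-2.01263976e-02  5.22630874e-05 -1.29899893e-02] deg [-1.15300197  0.00299445] 0.0006105174579230402 [ 0.01731838 -0.0280177  -0.01518901] [ 0.04433655  0.02801045 -0.01199627]
row [ 0.861 -0.582  0.163] [-0.0012  0.0002 -0.002 ] dist rows 3.3650655565382355 rot rows 0.019468486252063225
```

View pics/w10.png

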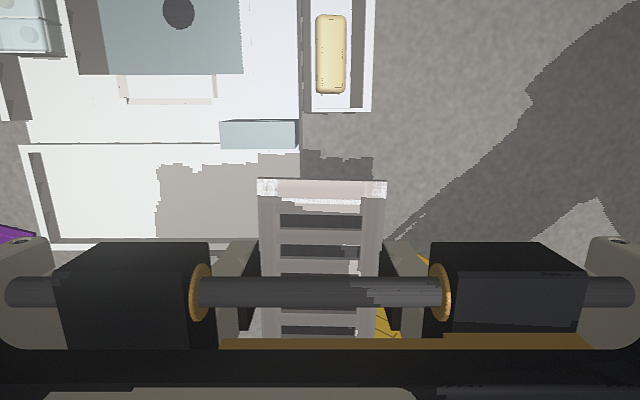

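Request:
apply_moves(moves=[[0.15, -0.1, 0, 0, 0, 0], [0.35, -0.24, 0, 0, 0, 0], [0.55, -0.37, 0.05, 0, 0, 0], [0.75, -0.5, 0.1, 0, 0, 0], [0.861, -0.582, 0.163, -0.0012, 0, -0.002], [0.861, -0.582, 0.163, -0.0012, 0, -0.002], [0.861, -0.582, 0.163, -0.0012, 0, -0.002], [0.861, -0.582, 0.163, -0.0012, 0, -0.002]])

```text
time_s: 13.0
tcp_pos: [0.5681, 0.0059, 0.1305]
eef_rot: [-180.0, 0.0, -86.3]
contact_force: [-0.8, 0.3, -1.9]
gripper_width: 0.0564
```

```bash
python3 pl.py w11; python3 -c "
from h import *
plan(sh(.1,-.0203,.13),[180,0,-86.32])
p,d=imaging.capture('top');cv2.imwrite('pics/top11.png',cv2.resize(p[140:270,220:430],None,fx=3.8,fy=3.8,interpolation=cv2.INTER_CUBIC))"
```

```text
13.0 [0.5680617  0.0058704  0.13047334] [-1.79953133e+02  3.38760587e-02 -8.62991297e+01] [ 0.1000106  -0.01958907  0.13047334] 0.05636983952467273 [-0.81234377  0.30561947 -1.86392495]
1389 [-0.00957175  0.00086869 -0.01327044] deg [-0.54840421  0.04977219] 0.0006149567117990041 [ 0.01721005 -0.02803849 -0.01507382] [ 0.04426353  0.02792703 -0.01210761]
row [0.004 0.    0.003] [-0.0006  0.0004  0.0004] dist rows 0.015106798605207004 rot rows 0.0072306446165840395
```

View pics/w11.png

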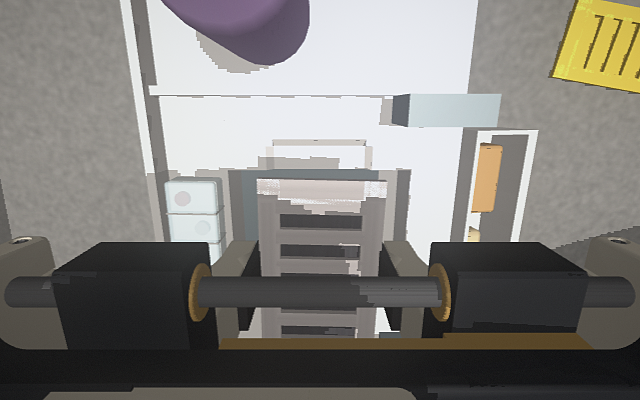

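View pics/top11.png

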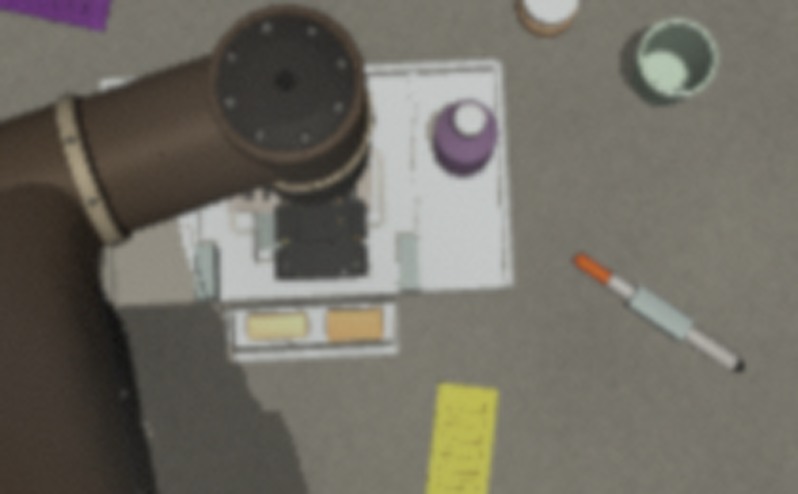

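```bash
python3 - <<'E'
from h import *
i=np.load("w11i.npy",allow_pickle=True).item(); s=status.get_state(); R=Ro.from_euler("xyz",s["eef_rot"],degrees=True)
p=cv2.imread("pics/w11.png"); cv2.imwrite("pics/w11c.png",cv2.resize(p[80:240,200:520],None,fx=2.5,fy=2.5,interpolation=cv2.INTER_CUBIC))
f=lambda u,v,z:(R.inv().apply(onz(i,u,v,z)-s["tcp_pos"])*1000).round(1)
for n,u,v,z in [("pl R",258,179,.144),("pl L",387,181,.144),("seat out L",273,140,.052),("seat out R",371,140,.052),("cheek in top L",410,126,.097),("cheek R",500,127,.097),("pit corner R",410,170,.052),("pit L",233,170,.052)]:
    print(n,f(u,v,z),(tosh(onz(i,u,v,z))*1000).round(1))
E
```

```text
pl R [ 43.9 -28.4 -13.4] [128.5 -63.4 144. ]
pl L [ 43.   28.9 -13.5] [ 71.2 -62.6 144. ]
seat out L [ 52.1 -33.8  78.6] [134.  -71.5  52. ]
seat out R [52.  35.1 78.5] [ 65.1 -71.6  52. ]
cheek in top L [64.2 49.8 33.5] [ 50.3 -83.8  97. ]
cheek R [ 63.6 100.5  33.4] [ -0.4 -83.3  97. ]
pit corner R [30.7 64.2 78.5] [ 36.  -50.2  52. ]
pit L [ 30.7 -63.5  78.6] [163.7 -50.1  52. ]
```

View pics/w11c.png

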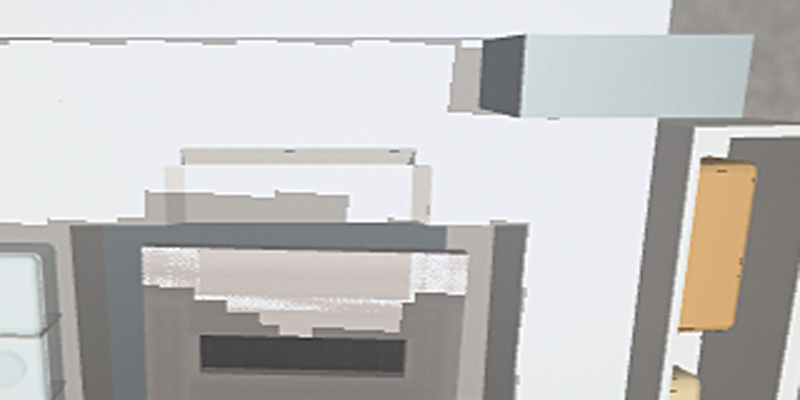

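Request:
apply_moves(moves=[[0, 0, 0.1, 0, 0, 0], [0, 0, 0.2, 0, 0, 0], [0, 0, 0.28, 0, 0, 0], [0, 0, 0.34, 0, 0, 0], [0, 0, 0.38, 0, 0, 0], [0, 0, 0.41, 0, 0, 0], [0, 0, 0.43, 0, 0, 0], [0, 0, 0.445, 0, 0, 0], [0, 0, 0.445, 0, 0, 0]])

```text
time_s: 14.22
tcp_pos: [0.5682, 0.0059, 0.0415]
eef_rot: [-179.9, 0.0, -86.3]
contact_force: [-0.1, 0.2, -2.0]
gripper_width: 0.0559
```

Request:
apply_moves(moves=[[0, 0, 0.005, 0, 0, 0], [0, 0, 0.01, 0, 0, 0], [0, 0, 0.014, 0, 0, 0], [0, 0, 0.014, 0, 0, 0]])

```text
time_s: 14.72
tcp_pos: [0.5682, 0.006, 0.0387]
eef_rot: [-179.9, 0.0, -86.3]
contact_force: [-0.3, 0.0, -1.7]
gripper_width: 0.0565
```

```bash
python3 pl.py w12
```

```text
14.725 [0.56819419 0.00596238 0.03869354] [-1.79947153e+02  3.40813715e-02 -8.62730632e+01] [ 0.10014873 -0.01950579  0.03869354] 0.056523975622125106 [-0.33523018  0.03841603 -1.6841789 ]
2142 [ 0.00162135 -0.00100251 -0.01342159] deg [ 0.0928966  -0.05743941] 0.0007824758421001824 [ 0.0170102  -0.02810816 -0.01512532] [ 0.06110362  0.0281575  -0.01156244]
```

View pics/w12.png

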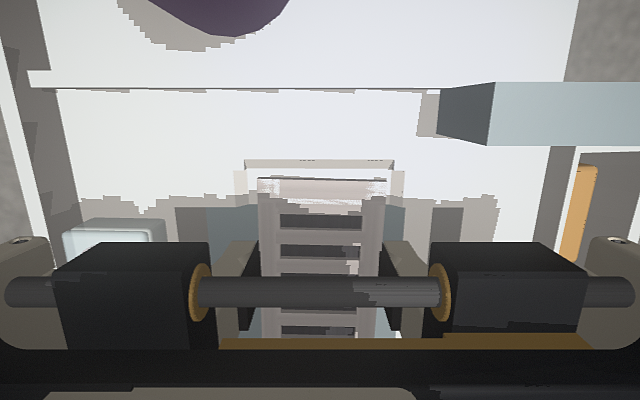

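Request:
apply_moves(moves=[[0, -0.003, 0.004, 0, 0, 0], [0, -0.004, 0.008, 0, 0, 0], [0, -0.004, 0.01, 0, 0, 0]])

```text
time_s: 15.15
tcp_pos: [0.569, 0.006, 0.0375]
eef_rot: [-179.9, 0.0, -86.3]
contact_force: [-4.5, 0.5, 9.4]
gripper_width: 0.0563
```

Request:
apply_moves(moves=[[0, 0, 0, 0, 0, 0], [0, 0, 0, 0, 0, 0], [0, 0, 0, 0, 0, 0]], hand=-0.5)

```text
time_s: 15.52
tcp_pos: [0.5692, 0.006, 0.0375]
eef_rot: [-179.9, 0.0, -86.3]
contact_force: [-0.9, -0.2, -0.4]
gripper_width: 0.0652
```

```bash
python3 pl.py w13
```

```text
15.525 [0.56916663 0.00602781 0.03753961] [-1.79926761e+02  2.51470796e-02 -8.62508530e+01] [ 0.10112336 -0.01950291  0.03753961] 0.06517935436200101 [-0.9420884  -0.16410495 -0.37278367]
2186 [-0.03806518 -0.00199772 -0.01211172] deg [-2.17992158 -0.11446069] 0.000782045896486734 [ 0.0171719  -0.02808576 -0.01602294] [ 0.06121265  0.02802581 -0.01114847]
```

View pics/w13.png

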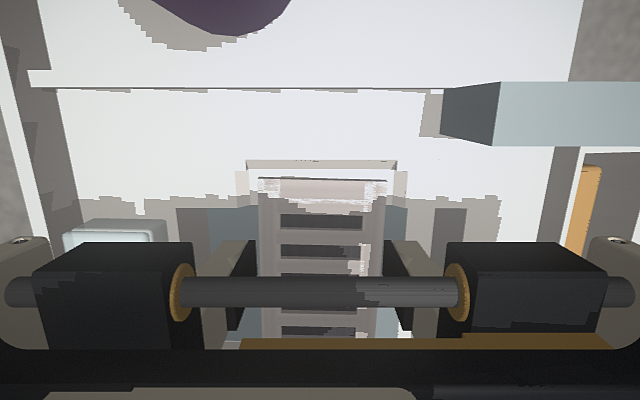

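Request:
apply_moves(moves=[[0, 0, -0.05, 0, 0, 0], [0, 0, -0.15, 0, 0, 0], [0, 0, -0.4, 0, 0, 0], [0, 0, -0.65, 0, 0, 0], [-0.2, 0, -0.9, 0, 0, 0], [-0.4, 0, -1.0, 0, 0, 0], [-0.5, 0, -1.0, 0, 0, 0], [-0.5, 0, -1.0, 0, 0, 0]])

```text
time_s: 16.58
tcp_pos: [0.5617, 0.1066, 0.2371]
eef_rot: [-180.0, 0.0, -86.1]
contact_force: [-0.1, -0.6, -1.1]
gripper_width: 0.0656
```

```bash
python3 pl.py w14 | head -1; python3 -c "
import cv2
p=cv2.imread('pics/w14.png');cv2.imwrite('pics/w14c.png',cv2.resize(p[40:250,200:520],None,fx=2.5,fy=2.5,interpolation=cv2.INTER_CUBIC))"
```

```text
ret = _var(a, axis=axis, dtype=dtype, out=out, ddof=ddof,
  arrmean = um.true_divide(arrmean, div, out=arrmean,
  ret = ret.dtype.type(ret / rcount)
Traceback (most recent call last):
  File "pl.py", line 13, in <module>
    print(len(t),k,"deg",np.degrees(np.arctan(k[:2])),e.std(),t.min(0),t.max(0))
                                                              ~~~~~^^^
ValueError: zero-size array to reduction operation minimum which has no identity
```

View pics/w14.png

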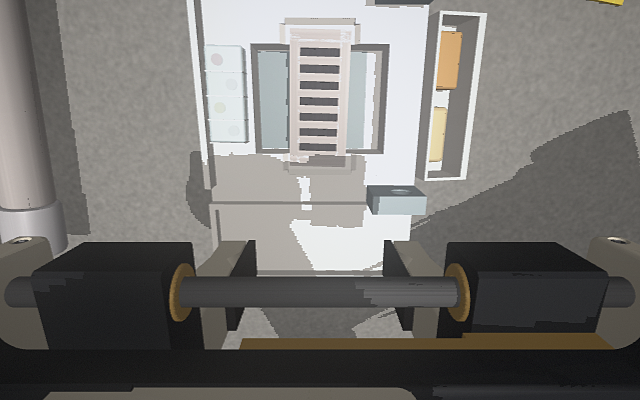

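```bash
python3 - <<'E'
from h import *
i=np.load("w14i.npy",allow_pickle=True).item(); d=np.load("w14.npy")
def XY(u,v): return dep(i,u,v,d[v,u])
for row in (33,36,41,80,120,150,157):
    print(row,[ (u,(XY(u,row)[2]*1000).round(1)) for u in (296,305,320,335,345)])
T=i["T"]
v,u=np.mgrid[36:158,292:350]; v=v.ravel();u=u.ravel();dd=d[v,u]
c=np.stack([(u-i["cx"])/i["fx"]*dd,-(v-i["cy"])/i["fy"]*dd,-dd],-1); X=c@T[:3,:3].T+T[:3,3]
m=(X[:,2]>.0475)&(X[:,2]<.056);X=X[m];A=np.c_[X[:,:2],np.ones(len(X))]
for _ in range(5):
    k=np.linalg.lstsq(A,X[:,2],rcond=None)[0];e=X[:,2]-A@k;m=abs(e)<2*e.std()+2e-4;X=X[m];A=A[m]
print(len(X),np.degrees(k[:2]),e.std(),X.mean(0))
# deck ref
print([ (XY(a,b)[2]*1000).round(1) for a,b in((400,40),(400,100),(340,240),(320,195))])
p=cv2.imread("pics/w14.png");cv2.imwrite('pics/w14c.png',cv2.resize(p[5:205,220:420],None,fx=3,fy=3,interpolation=cv2.INTER_CUBIC))
E
```

```text
33 [(296, np.float64(51.9)), (305, np.float64(50.6)), (320, np.float64(50.6)), (335, np.float64(50.6)), (345, np.float64(50.8))]
36 [(296, np.float64(51.6)), (305, np.float64(50.2)), (320, np.float64(50.2)), (335, np.float64(50.2)), (345, np.float64(51.4))]
41 [(296, np.float64(50.9)), (305, np.float64(50.0)), (320, np.float64(51.9)), (335, np.float64(50.7)), (345, np.float64(51.5))]
80 [(296, np.float64(51.0)), (305, np.float64(49.9)), (320, np.float64(52.0)), (335, np.float64(50.5)), (345, np.float64(51.4))]
120 [(296, np.float64(51.0)), (305, np.float64(48.5)), (320, np.float64(47.5)), (335, np.float64(47.2)), (345, np.float64(49.8))]
150 [(296, np.float64(51.5)), (305, np.float64(49.2)), (320, np.float64(48.3)), (335, np.float64(48.0)), (345, np.float64(52.7))]
157 [(296, np.float64(49.9)), (305, np.float64(51.7)), (320, np.float64(52.0)), (335, np.float64(51.0)), (345, np.float64(52.0))]
6301 [-0.10456451 -0.10582738] 0.001352230458924027 [0.56828295 0.02297452 0.05037069]
[np.float64(52.3), np.float64(50.9), np.float64(52.2), np.float64(51.1)]
```

View pics/w14c.png

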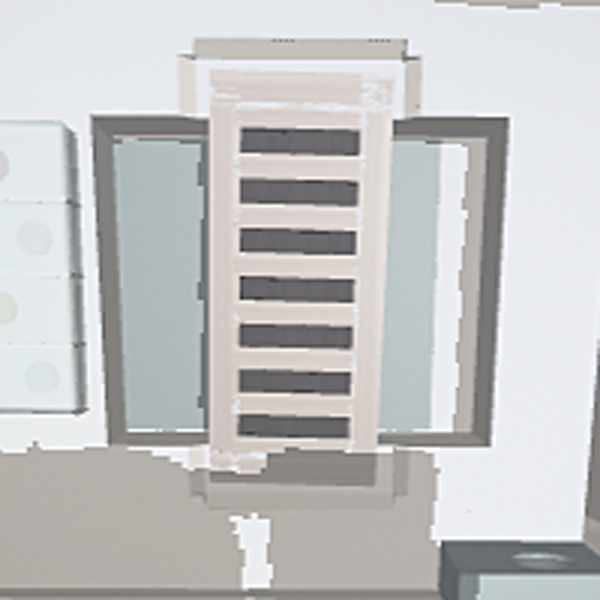

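```bash
python3 -c "
from h import *
plan([.525,-.217,.30],[180,0,-122.8])"
```

```text
row [ 1.598  0.29  -0.316] [ 3.000e-04 -1.000e-04  4.067e-01] dist rows 5.2952050579183485 rot rows 3.4212420619824746
```

Request:
apply_moves(moves=[[0.1, 0.1, -0.3, 0, 0, 0], [0.4, 0.2, -0.32, 0, 0, 0], [0.7, 0.29, -0.32, 0, 0, 0], [1.0, 0.29, -0.32, 0, 0, 0], [1.0, 0.29, -0.32, 0, 0, 0]])

```text
time_s: 17.25
tcp_pos: [0.5158, -0.1023, 0.2998]
eef_rot: [179.9, -0.0, -86.5]
contact_force: [-0.2, 0.2, -0.3]
gripper_width: 0.066
```

Request:
apply_moves(moves=[[0.3, 0, 0, 0, 0, 0.1], [0.6, 0, 0, 0, 0, 0.2], [0.6, 0, 0, 0, 0, 0.3], [0.6, 0, 0, 0, 0, 0.407], [0.6, 0, 0, 0, 0, 0.407], [0.6, 0, 0, 0, 0, 0.407]], hand=-1)

```text
time_s: 18.0
tcp_pos: [0.5228, -0.2219, 0.2994]
eef_rot: [179.9, -0.1, -123.0]
contact_force: [0.4, -0.5, 0.1]
gripper_width: 0.088
```

```bash
python3 - <<'E'
from h import *
s=status.get_state();print(s['time_s'],s['tcp_pos'],s['eef_rot'],s['joints'])
i=imaging.camera_info('wrist');p,d=imaging.capture('wrist');cv2.imwrite('pics/w15.png',p)
np.save('w15.npy',d);np.save('w15i.npy',dict(i=i,s=s),allow_pickle=True)
E
```

```text
18.0 [ 0.52283526 -0.22186955  0.29939768] [ 1.79857620e+02 -1.42179583e-01 -1.22954910e+02] [-3.22032621e+00  8.32117787e+00 -6.27213001e+00  5.45542603e-02
 -7.56008504e+01 -2.97484163e+01]
```

View pics/w15.png

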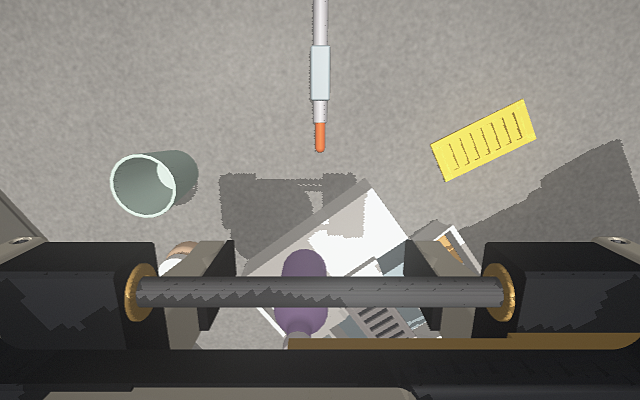

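```bash
python3 - <<'E'
from h import *
q=np.load("w15i.npy",allow_pickle=True).item(); i=q["i"]; s=q["s"]; R=Ro.from_euler("xyz",s["eef_rot"],degrees=True)
p=cv2.imread("pics/w15.png"); hsv=cv2.cvtColor(p,cv2.COLOR_BGR2HSV)
m=((hsv[...,0]<15)&(hsv[...,1]>140)&(hsv[...,2]>100)); m[:,:290]=0;m[:,350:]=0;m[170:]=0
ys,xs=np.nonzero(m); print("orange",xs.min(),xs.max(),ys.min(),ys.max(),xs.mean(),ys.mean())
# sleeve: bluish saturation vs tube
for v in (5,20,35,43,46,60,80,98,101,110):
    print(v,p[v,306:334:2].tolist()[4],''.join('#' if p[v,u].min()>150 else '.' for u in range(300,340)))
f=lambda u,v,z:(R.inv().apply(onz(i,u,v,z)-s["tcp_pos"])+[.0022,-.0019,0])
W=lambda u,v,z: s["tcp_pos"]+R.apply(f(u,v,z))
for n,u,v,z in [("tip",320,153,.012),("sl near",319.5,100.5,.024),("sl far",319.5,45,.024),("nl",310.5,100.5,.024),("nr",329,100.5,.024),("far tube",320.5,3,.018)]:
    print(n,(f(u,v,z)*1000).round(1),W(u,v,z).round(4))
cv2.imwrite('pics/w15c.png',cv2.resize(p[0:160,240:400],None,fx=3.7,fy=3.7,interpolation=cv2.INTER_CUBIC))
E
```

```text
orange 315 324 123 151 319.587982832618 136.69957081545064
5 [156, 155, 158] #####.######..##############.####.####..
20 [162, 161, 164] ####.#...###..#############..###########
35 [164, 163, 166] #############.#############.############
43 [167, 167, 170] ############..#############.############
46 [213, 211, 198] ########################################
60 [229, 228, 220] #########..###################.#########
80 [228, 227, 219] ##########.###################.#########
98 [231, 230, 218] #########..#############################
101 [185, 183, 188] ##########....#############.############
110 [179, 178, 182] ###########...#############.############
tip [ 15.8  -1.9 287.4] [ 0.5148 -0.2364  0.012 ]
sl near [ 82.9  -2.6 275.6] [ 0.479 -0.293  0.024]
sl far [146.3  -2.6 275.8] [ 0.4445 -0.3462  0.024 ]
nl [ 82.9 -13.8 275.6] [ 0.4884 -0.2991  0.024 ]
nr [ 82.9   9.3 275.6] [ 0.469  -0.2865  0.024 ]
far tube [192.4  -1.4 281.9] [ 0.4184 -0.3843  0.018 ]
```

View pics/w15c.png

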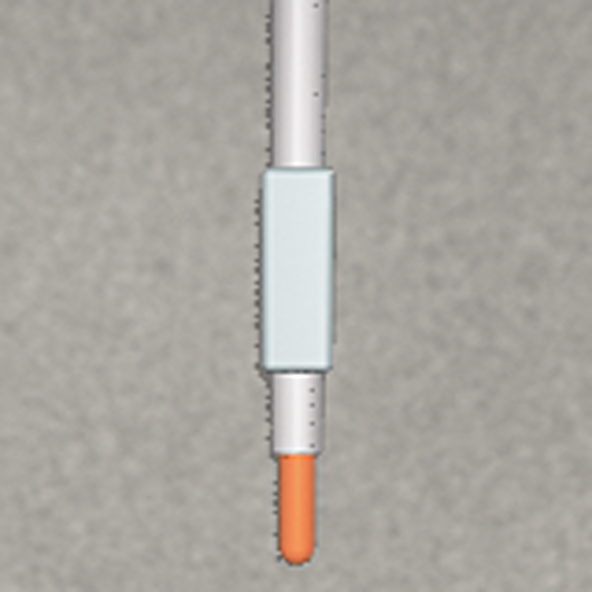

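```bash
python3 -c "
from h import *
plan([.4617,-.3196,.12],[180,0,-122.9])"
```

```text
row [ 0.575 -0.011  0.899] [ 0.0014 -0.0015 -0.001 ] dist rows 3.415127613452771 rot rows 0.01884807084447127
```

Request:
apply_moves(moves=[[0.2, 0, 0.2, 0, 0, 0], [0.45, -0.01, 0.45, 0, 0, 0], [0.575, -0.011, 0.7, 0.0014, -0.0015, 0], [0.575, -0.011, 0.9, 0.0014, -0.0015, 0], [0.575, -0.011, 0.9, 0.0014, -0.0015, 0], [0.575, -0.011, 0.9, 0.0014, -0.0015, 0]])

```text
time_s: 18.8
tcp_pos: [0.4629, -0.3198, 0.1215]
eef_rot: [-179.9, -0.0, -122.9]
contact_force: [0.5, -0.2, 0.5]
gripper_width: 0.088
```

```bash
python3 -c "
from h import *
plan([.4617,-.3196,.003],[180,0,-122.9])
p,d=imaging.capture('wrist');cv2.imwrite('pics/w16.png',p)"
```

```text
row [0.002 0.007 0.593] [-0.0013 -0.0001  0.0004] dist rows 1.8964444516146803 rot rows 0.011180993532259308
```

View pics/w16.png

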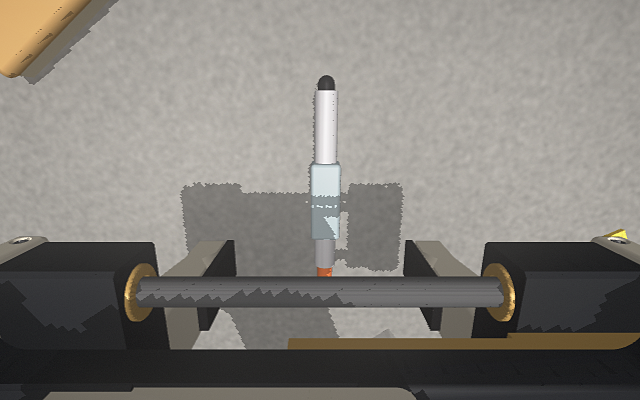

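Request:
apply_moves(moves=[[0.002, 0.006, 0.2, 0, 0, 0], [0.002, 0.006, 0.4, 0, 0, 0], [0.002, 0.006, 0.5, 0, 0, 0], [0.002, 0.006, 0.56, 0, 0, 0], [0.002, 0.006, 0.588, 0, 0, 0], [0.002, 0.006, 0.588, 0, 0, 0], [0.002, 0.006, 0.588, 0, 0, 0]])

```text
time_s: 19.73
tcp_pos: [0.4631, -0.3198, 0.0053]
eef_rot: [-179.7, 0.0, -122.9]
contact_force: [0.9, -0.8, -0.7]
gripper_width: 0.0878
```

Request:
apply_moves(moves=[[0, 0, 0, 0, 0, 0], [0, 0, 0, 0, 0, 0], [0, 0, 0, 0, 0, 0], [0, 0, 0, 0, 0, 0], [0, 0, 0, 0, 0, 0], [0, 0, 0, 0, 0, 0]], hand=1, grip_force=60)

```text
time_s: 20.48
tcp_pos: [0.463, -0.3198, 0.0053]
eef_rot: [-179.7, 0.0, -122.9]
contact_force: [-0.8, 0.1, -0.6]
gripper_width: 0.0336
```

Request:
apply_moves(moves=[[0, 0, -0.1, 0, 0, 0], [0, 0, -0.3, 0, 0, 0], [0, 0, -0.55, 0, 0, 0], [0, 0, -0.8, 0, 0, 0], [0, 0, -0.8, 0, 0, 0], [0, 0, -0.8, 0, 0, 0]])

```text
time_s: 21.22
tcp_pos: [0.4618, -0.3191, 0.1646]
eef_rot: [-179.8, 0.1, -122.9]
contact_force: [-0.3, 0.5, -2.6]
gripper_width: 0.0218
```

```bash
python3 - <<'E'
from h import *
s=status.get_state();print(s['time_s'],s['tcp_pos'],s['eef_rot'],s['joints'],s['gripper_width'],s['contact_force'])
i=imaging.camera_info('wrist');p,d=imaging.capture('wrist');cv2.imwrite('pics/w17.png',p)
np.save('w17.npy',d);np.save('w17i.npy',dict(i=i,s=s),allow_pickle=True)
E
```

```text
21.225 [ 0.46178853 -0.31911363  0.16455646] [-1.79788788e+02  6.74319652e-02 -1.22886226e+02] [-1.46644498e+01  1.26186954e+01 -1.90336834e+01  2.34932667e-03
 -5.81259149e+01 -1.82231369e+01] 0.02179938260845155 [-0.25492303  0.50448531 -2.62299632]
```

View pics/w17.png

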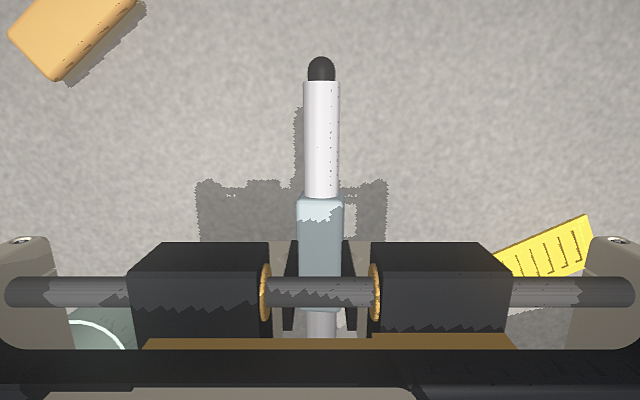

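```bash
cat > rl.py <<'E'
from h import *
import sys
q=np.load(sys.argv[1]+"i.npy",allow_pickle=True).item(); i=q["i"]; s=q["s"]; d=np.load(sys.argv[1]+".npy"); R=Ro.from_euler("xyz",s["eef_rot"],degrees=True)
C=np.array([.0022,-.0019,0])
def tp(u,v): return (R.inv().apply(dep(i,u,v,d[v,u])-s["tcp_pos"])+C)*1000
c=int(sys.argv[2])
rows=range(int(sys.argv[3]),int(sys.argv[4]),8)
P=[]
for v in rows:
    # crown of tube: local
    L=np.array([tp(u,v) for u in range(c-6,c+7) if d[v,u]>0]); P.append(np.median(L[np.argsort(L[:,2])[:5]],0))
P=np.array(P); print(P.round(1)); k=np.polyfit(P[:,0],P[:,2],1); print("slope deg",np.degrees(np.arctan(k[0])),"top z at 0",k[1],"axis tool z at 0:",k[1]+9)
E
python3 rl.py w17 321 92 190
python3 - <<'E'
from h import *
q=np.load("w17i.npy",allow_pickle=True).item(); i=q["i"]; s=q["s"];R=Ro.from_euler("xyz",s["eef_rot"],degrees=True)
for n,u,v in [("tip",321,57),("tubeend",321,81),("sleeve end",321,197),("tl",303.5,90),("tr",340,90),("tl2",303.5,180),("tr2",340,180)]:
    # intersect with axis-plane at tool z=-9
    P=onz(i,u,v,s["tcp_pos"][2]+.0095); print(n,((R.inv().apply(P-s["tcp_pos"])+[.0022,-.0019,0])*1000).round(1))
E
```

```text
[[82.6 -1.9 -0.2]
 [79.1 -3.2 -0.1]
 [75.6 -2.3 -0. ]
 [72.1 -2.8 -0.8]
 [68.5 -1.9 -0.3]
 [64.9 -1.9 -1. ]
 [61.2 -2.3 -0.6]
 [57.4 -1.8 -0.1]
 [53.7 -1.8 -0.5]
 [49.7 -1.3  0.3]
 [45.9 -2.8  0.1]
 [42.  -0.4 -0.1]
 [38.  -1.3 -0.1]]
slope deg -0.43438899880430715 top z at 0 0.20465714769523133 axis tool z at 0: 9.204657147695231
tip [95.9 -1.9 -9.6]
tubeend [86.6 -1.9 -9.6]
sleeve end [36.  -1.8 -9.5]
tl [83.  -9.3 -9.6]
tr [83.   6.1 -9.6]
tl2 [44.  -9.9 -9.5]
tr2 [44.1  6.8 -9.6]
```

Request:
apply_moves(moves=[[0, 0, 0.25, 0, 0, 0], [0, 0, 0.45, 0, 0, 0], [0, 0, 0.6, 0, 0, 0], [0, 0, 0.67, 0, 0, 0], [0, 0, 0.69, 0, 0, 0], [0, 0, 0.7, 0, 0, 0], [0, 0, 0.705, 0, 0, 0], [0, 0, 0.71, 0, 0, 0]])

```text
time_s: 22.28
tcp_pos: [0.4622, -0.3193, 0.0226]
eef_rot: [-179.8, 0.1, -122.9]
contact_force: [0.2, 0.0, -1.6]
gripper_width: 0.0218
```

Request:
apply_moves(moves=[[0, 0, 0.004, 0, 0, 0], [0, 0, 0.008, 0, 0, 0], [0, 0, 0.01, 0, 0, 0]])

```text
time_s: 22.65
tcp_pos: [0.4625, -0.3194, 0.0218]
eef_rot: [-179.7, 0.1, -122.9]
contact_force: [-4.2, 3.5, 11.8]
gripper_width: 0.0219
```

Contact with the bench at the height predicted, so the sleeve was held only by the fingertips. I open, go deeper and regrip.

Request:
apply_moves(moves=[[0, 0, 0, 0, 0, 0], [0, 0, 0, 0, 0, 0], [0, 0, 0, 0, 0, 0], [0, 0, 0.04, 0, 0, 0], [0, 0, 0.07, 0, 0, 0], [0, 0, 0.09, 0, 0, 0], [0, 0, 0.095, 0, 0, 0], [0, 0, 0.095, 0, 0, 0]], hand=-0.2)

```text
time_s: 23.65
tcp_pos: [0.4626, -0.3194, 0.0027]
eef_rot: [-179.8, 0.1, -122.9]
contact_force: [-0.7, -0.4, 0.7]
gripper_width: 0.0529
```

Request:
apply_moves(moves=[[0, 0, 0, 0, 0, 0], [0, 0, 0.003, 0, 0, 0], [0, 0, 0.005, 0, 0, 0], [0, 0, 0.005, 0, 0, 0], [0, 0, 0.005, 0, 0, 0], [0, 0, 0.005, 0, 0, 0], [0, 0, 0.005, 0, 0, 0], [0, 0, 0.005, 0, 0, 0]], hand=1)

```text
time_s: 24.65
tcp_pos: [0.4624, -0.3194, 0.0017]
eef_rot: [-179.8, 0.1, -122.9]
contact_force: [-1.5, 1.2, 1.8]
gripper_width: 0.0237
```

Request:
apply_moves(moves=[[0, 0, -0.02, 0, 0, 0], [0, 0, -0.1, 0, 0, 0], [0, 0, -0.3, 0, 0, 0], [0, 0, -0.55, 0, 0, 0], [0, 0, -0.8, 0, 0, 0], [0, 0, -0.9, 0, 0, 0], [0, 0, -0.9, 0, 0, 0]])

```text
time_s: 25.52
tcp_pos: [0.4629, -0.3196, 0.1846]
eef_rot: [-179.5, 0.1, -122.8]
contact_force: [-0.0, 0.2, -1.7]
gripper_width: 0.0233
```

```bash
python3 - <<'E'
from h import *
s=status.get_state();print(s['time_s'],s['tcp_pos'],s['eef_rot'],s['gripper_width'],s['contact_force'])
i=imaging.camera_info('wrist');p,d=imaging.capture('wrist');cv2.imwrite('pics/w18.png',p)
np.save('w18.npy',d);np.save('w18i.npy',dict(i=i,s=s),allow_pickle=True)
E
python3 rl.py w18 321 92 180
```

```text
25.525 [ 0.46286667 -0.31956977  0.18464358] [-1.79460528e+02  1.31764611e-01 -1.22842700e+02] 0.023269617409072373 [-0.00444306  0.17301542 -1.72921382]
[[ 81.8  -2.  -19.5]
 [ 78.8  -1.6 -19.5]
 [ 75.7  -2.  -19.6]
 [ 72.6  -2.8 -19.7]
 [ 69.5  -2.  -19.8]
 [ 66.3  -1.6 -19.7]
 [ 63.1  -2.4 -19.7]
 [ 59.8  -1.9 -19.6]
 [ 56.5  -2.8 -19.8]
 [ 53.1  -2.8 -19.8]
 [ 49.8  -2.8 -19.9]]
slope deg 0.5766178414389506 top z at 0 -20.3626362266621 axis tool z at 0: -11.3626362266621
```

View pics/w18.png

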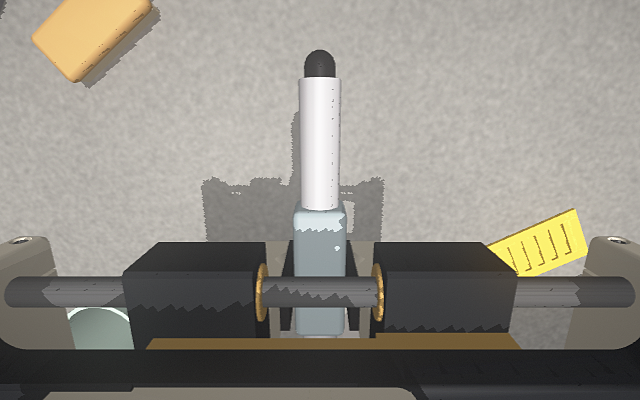

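```bash
python3 - <<'E'
from h import *
q=np.load("w18i.npy",allow_pickle=True).item(); i=q["i"]; s=q["s"];R=Ro.from_euler("xyz",s["eef_rot"],degrees=True)
for n,u,v,h in [("tip",319.5,50,.0105),("tubeend",320,79,.016),("sleeve end",320,208,.0226)]:
    P=onz(i,u,v,s["tcp_pos"][2]+h); print(n,((R.inv().apply(P-s["tcp_pos"])+[.0022,-.0019,0])*1000).round(1))
print(sh(.02,0,.16)); plan(sh(.02,0,.18),[180,0,-86.32])
E
```

```text
tip [ 98.4  -2.6 -10.7]
tubeend [ 86.9  -2.4 -16.2]
sleeve end [ 34.7  -2.3 -22.7]
[0.48695876 0.02028368 0.16      ]
row [-1.493  0.816  0.011] [-4.20e-03 -1.00e-04 -4.06e-01] dist rows 5.444771666013089 rot rows 3.4150234767987873
```

Request:
apply_moves(moves=[[-0.2, 0.1, 0, 0, 0, 0], [-0.45, 0.2, 0, 0, 0, 0], [-0.7, 0.35, 0, 0, 0, -0.1], [-0.9, 0.5, 0, 0, 0, -0.2], [-1.0, 0.56, 0, 0, 0, -0.3], [-1.0, 0.56, 0, -0.0042, 0, -0.406], [-1.0, 0.56, 0, -0.0042, 0, -0.406], [-1.0, 0.56, 0, -0.0042, 0, -0.406]])

```text
time_s: 26.58
tcp_pos: [0.4759, -0.0906, 0.1817]
eef_rot: [179.9, -0.0, -86.6]
contact_force: [1.3, 0.1, -1.1]
gripper_width: 0.0235
```

```bash
cat >> h.py <<'E'
RO=np.array([.0004,0,-.0106])
def rail(c,th,tip):
    """rail pose: plunger tip at shelf tip (mm), pressed c mm, black end raised th deg (th excl. 0.6 deg sag)"""
    R=Ro.from_euler("xyz",[180,0,-90+SY],degrees=True)*Ro.from_euler("y",th+.6,degrees=True)
    t=np.radians(th); x,y,z=tip; L=98-c
    o=sh(x/1e3,(y-L*np.cos(t))/1e3,(z+L*np.sin(t))/1e3)
    pos=o-R.apply(RO); s=status.get_state(); R0=Ro.from_euler("xyz",s["eef_rot"],degrees=True)
    print("c",c,"th",th,"tcp",pos.round(4),"row",(R0.inv().apply(pos-s["tcp_pos"])/.2).round(4),((R0.inv()*R).as_rotvec()/(np.pi/2)).round(4))
def now():
    s=status.get_state(); print(s["time_s"],"sh",(tosh(s["tcp_pos"])*1000).round(1),s["eef_rot"].round(2),"F",s["contact_force"].round(1),"w",s["gripper_width"].round(4))
E
python3 -c "
from h import *
now(); rail(0,11,(20,79,110)); rail(0,11,(20,79,79))"
```

```text
Traceback (most recent call last):
  File "h.py", line 34, in now
    s=status.get_state(); print(s["time_s"],"sh",(tosh(s["tcp_pos"])*1000).round(1),s["eef_rot"].round(2),"F",s["contact_force"].round(1),"w",s["gripper_width"].round(4))
                                                                                                                                              ^^^^^^^^^^^^^^^^^^^^^^^^
AttributeError: 'float' object has no attribute 'round'
```

```bash
sed -i 's/s\["gripper_width"\].round(4)/round(s["gripper_width"],4)/' h.py
python3 -c "
from h import *
now(); rail(0,11,(20,79,110)); rail(0,11,(20,79,79))"
```

```text
26.575 sh [   1.9 -109.9  181.7] [ 1.7993e+02 -2.0000e-02 -8.6560e+01] F [ 1.3  0.1 -1.1] w 0.0235
c 0 th 11 tcp [0.4882 0.0014 0.1182] row [-0.4555 -0.0892  0.3169] [ 0.0011  0.1287 -0.0026]
c 0 th 11 tcp [0.4882 0.0014 0.0872] row [-0.4555 -0.0894  0.4719] [ 0.0011  0.1287 -0.0026]
```

Request:
apply_moves(moves=[[-0.15, -0.03, 0, 0, 0.03, 0], [-0.3, -0.06, 0, 0, 0.08, 0], [-0.4, -0.08, 0.05, 0.001, 0.1287, -0.0026], [-0.4555, -0.089, 0.12, 0.001, 0.1287, -0.0026], [-0.4555, -0.089, 0.25, 0.001, 0.1287, -0.0026], [-0.4555, -0.089, 0.317, 0.001, 0.1287, -0.0026], [-0.4555, -0.089, 0.317, 0.001, 0.1287, -0.0026], [-0.4555, -0.089, 0.317, 0.001, 0.1287, -0.0026]])

```text
time_s: 27.58
tcp_pos: [0.4886, 0.0011, 0.1188]
eef_rot: [-180.0, -11.6, -86.4]
contact_force: [0.4, 0.5, -1.4]
gripper_width: 0.0234
```

```bash
python3 -c "
from h import *
now(); rail(0,11,(20,79,79))
s=status.get_state();i=imaging.camera_info('wrist');p,d=imaging.capture('wrist');cv2.imwrite('pics/w19.png',p)
np.save('w19.npy',d);np.save('w19i.npy',dict(i=i,s=s),allow_pickle=True)
p,d=imaging.capture('scene');cv2.imwrite('pics/sc19.png',cv2.resize(p[130:290,230:430],None,fx=3.7,fy=3.7,interpolation=cv2.INTER_CUBIC))"
```

```text
27.575 sh [ 20.5 -19.2 118.8] [-179.95  -11.58  -86.39] F [ 0.4  0.5 -1.4] w 0.0234
c 0 th 11 tcp [0.4882 0.0014 0.0872] row [-0.0332  0.0024  0.1546] [-0.0003  0.0002 -0.0008]
```

View pics/w19.png

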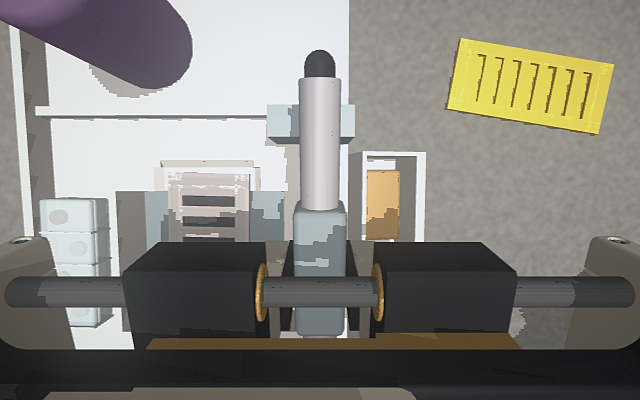

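View pics/sc19.png

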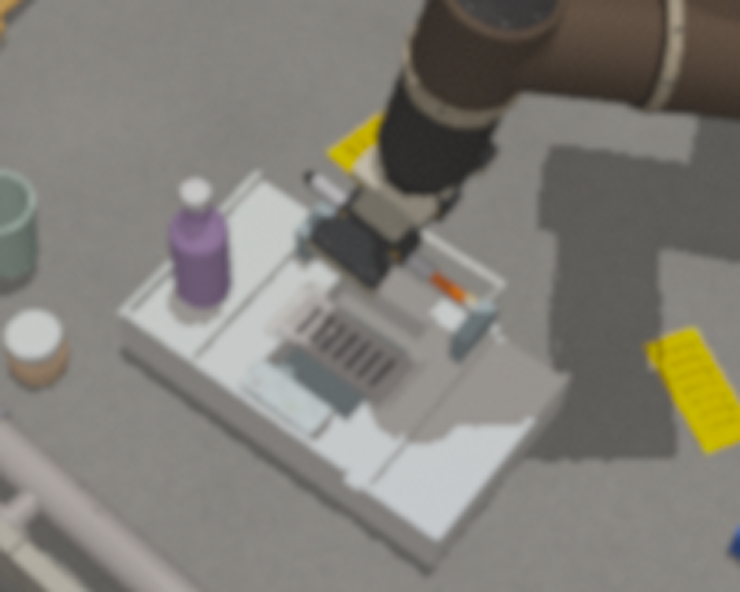

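```bash
python3 - <<'E'
from h import *
q=np.load("w19i.npy",allow_pickle=True).item(); i=q["i"]; s=q["s"]
for n,u,v,z in [("cheek back",267,138,.097),("cheek front",355,138,.097),("inner face",290,138,.097),("rail l",299.5,90,.139),("rail r",340.5,90,.139),("tip",319.5,50,.15)]:
    print(n,(tosh(onz(i,u,v,z))*1000).round(1))
d=np.load("w19.npy"); print([(tosh(dep(i,320,v,d[v,320]))*1000).round(1).tolist() for v in (80,120,160,200)])
E
python3 -c "
import cv2
p=cv2.imread('pics/w19.png');cv2.imwrite('pics/w19c.png',cv2.resize(p[30:240,200:440],None,fx=2.8,fy=2.8,interpolation=cv2.INTER_CUBIC))"
```

```text
cheek back [ 51.5 -82.4  97. ]
cheek front [  1.3 -82.3  97. ]
inner face [ 38.4 -82.4  97. ]
rail l [ 30.4 -98.6 139. ]
rail r [ 12.3 -98.6 139. ]
tip [  21.5 -111.6  150. ]
[[21.3, -98.7, 154.0], [21.4, -83.6, 151.2], [21.4, -67.6, 147.1], [21.4, -50.4, 144.7]]
```

View pics/w19c.png

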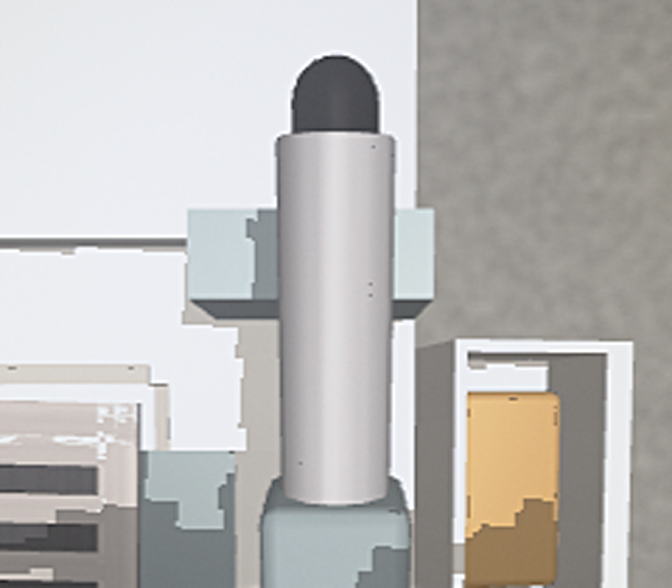

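Request:
apply_moves(moves=[[-0.011, 0.002, 0.05, 0, 0, 0], [-0.022, 0.002, 0.1, 0, 0, 0], [-0.033, 0.0024, 0.14, 0, 0, 0], [-0.033, 0.0024, 0.1546, 0, 0, 0], [-0.033, 0.0024, 0.1546, 0, 0, 0], [-0.033, 0.0024, 0.1546, 0, 0, 0]])

```text
time_s: 28.42
tcp_pos: [0.4885, 0.0017, 0.0876]
eef_rot: [-179.9, -11.6, -86.4]
contact_force: [-0.6, -1.0, -1.2]
gripper_width: 0.0235
```

```bash
python3 -c "
from h import *
now(); rail(0,11,(20,79,79));rail(0,11,(20,88,79.2));rail(0,11,(20,95,79.2));rail(5,11,(20,95,79.2)); rail(12,11,(20,95,79.2));rail(21,11,(20,95,79.2))
p,d=imaging.capture('scene');cv2.imwrite('pics/sc20.png',cv2.resize(p[150:250,290:390],None,fx=6,fy=6,interpolation=cv2.INTER_CUBIC))"
```

```text
28.425 sh [ 20.3 -18.6  87.6] [-179.9   -11.56  -86.37] F [-0.6 -1.  -1.2] w 0.0235
c 0 th 11 tcp [0.4882 0.0014 0.0872] row [0.0011 0.0015 0.002 ] [-0.001   0.0005 -0.0006]
c 0 th 11 tcp [0.4876 0.0104 0.0874] row [-0.0428  0.0015 -0.008 ] [-0.001   0.0005 -0.0006]
c 0 th 11 tcp [0.4871 0.0174 0.0874] row [-0.0771  0.0016 -0.015 ] [-0.001   0.0005 -0.0006]
c 5 th 11 tcp [0.4868 0.0222 0.0865] row [-0.1021  0.0016 -0.0153] [-0.001   0.0005 -0.0006]
c 12 th 11 tcp [0.4864 0.0291 0.0851] row [-0.1371  0.0016 -0.0156] [-0.001   0.0005 -0.0006]
c 21 th 11 tcp [0.4858 0.0379 0.0834] row [-0.1821  0.0016 -0.016 ] [-0.001   0.0005 -0.0006]
```

View pics/sc20.png

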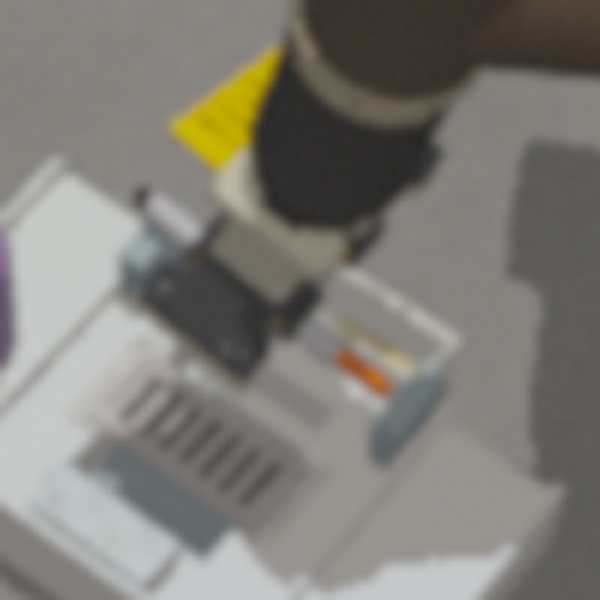

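Request:
apply_moves(moves=[[-0.02, 0.0015, -0.004, -0.001, 0, 0], [-0.043, 0.0015, -0.008, -0.001, 0, 0], [-0.06, 0.0015, -0.012, -0.001, 0, 0], [-0.077, 0.0016, -0.015, -0.001, 0, 0], [-0.1, 0.0016, -0.0153, -0.001, 0, 0], [-0.115, 0.0016, -0.0155, -0.001, 0, 0], [-0.115, 0.0016, -0.0155, -0.001, 0, 0], [-0.115, 0.0016, -0.0155, -0.001, 0, 0]])

```text
time_s: 29.48
tcp_pos: [0.4866, 0.0246, 0.0861]
eef_rot: [180.0, -11.6, -86.4]
contact_force: [0.4, -3.4, 0.3]
gripper_width: 0.0238
```

```bash
python3 -c "
from h import *
now(); rail(8,11,(20,95,79.2)); rail(14,11,(20,95,79.2));rail(21,11,(20,95,79.2))
p,d=imaging.capture('scene');cv2.imwrite('pics/sc21.png',cv2.resize(p[150:250,290:390],None,fx=6,fy=6,interpolation=cv2.INTER_CUBIC))"
```

```text
29.475 sh [19.9  4.3 86.1] [180.   -11.57 -86.38] F [ 0.4 -3.4  0.3] w 0.0238
c 8 th 11 tcp [0.4866 0.0252 0.0859] row [-0.0031 -0.0006  0.0001] [ 0.0002  0.0003 -0.0006]
c 14 th 11 tcp [0.4863 0.0311 0.0848] row [-0.0331 -0.0005 -0.0002] [ 0.0002  0.0003 -0.0006]
c 21 th 11 tcp [0.4858 0.0379 0.0834] row [-0.0681 -0.0005 -0.0005] [ 0.0002  0.0003 -0.0006]
```

View pics/sc21.png

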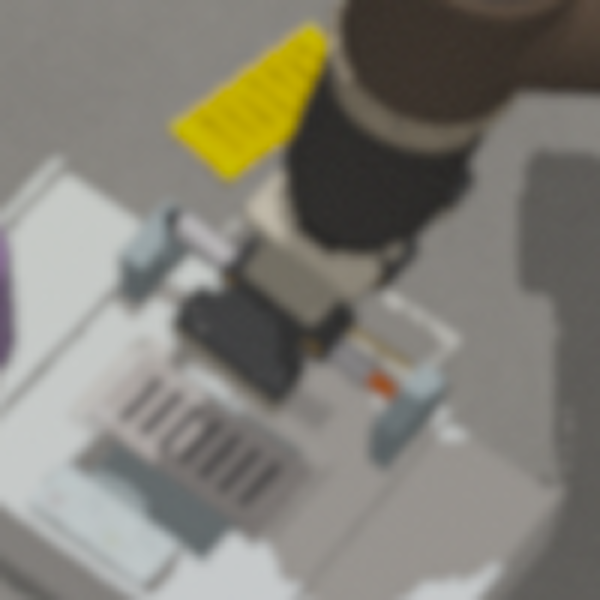

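Request:
apply_moves(moves=[[-0.015, 0, 0, 0, 0, 0], [-0.03, 0, 0, 0, 0, 0], [-0.045, 0, 0, 0, 0, 0], [-0.06, 0, 0, 0, 0, 0], [-0.068, 0, 0, 0, 0, 0], [-0.068, 0, 0, 0, 0, 0]])

```text
time_s: 30.28
tcp_pos: [0.4856, 0.0376, 0.0833]
eef_rot: [180.0, -11.6, -86.4]
contact_force: [2.0, -6.8, 0.4]
gripper_width: 0.0236
```

```bash
python3 -c "
from h import *
now()
for th in (11,8,5,2,0): rail(21,th,(20,95,79.4))
s=status.get_state();i=imaging.camera_info('wrist');p,d=imaging.capture('wrist');cv2.imwrite('pics/w22.png',p)
np.save('w22.npy',d);np.save('w22i.npy',dict(i=i,s=s),allow_pickle=True)
"
```

```text
30.275 sh [19.7 17.4 83.3] [179.97 -11.61 -86.37] F [ 2.  -6.8  0.4] w 0.0236
c 21 th 11 tcp [0.4858 0.0379 0.0836] row [-0.0011 -0.0014 -0.0017] [ 0.0004 -0.0001 -0.0006]
c 21 th 8 tcp [0.4858 0.0378 0.0796] row [-0.0046 -0.0014  0.0183] [ 0.0004 -0.0334 -0.0006]
c 21 th 5 tcp [0.4858 0.0379 0.0755] row [-0.0091 -0.0014  0.038 ] [ 0.0004 -0.0667 -0.0006]
c 21 th 2 tcp [0.4858 0.0382 0.0715] row [-0.0147 -0.0014  0.0575] [ 0.0004 -0.1001 -0.0006]
c 21 th 0 tcp [0.4858 0.0385 0.0688] row [-0.019  -0.0014  0.0703] [ 0.0004 -0.1223 -0.0006]
```

View pics/w22.png

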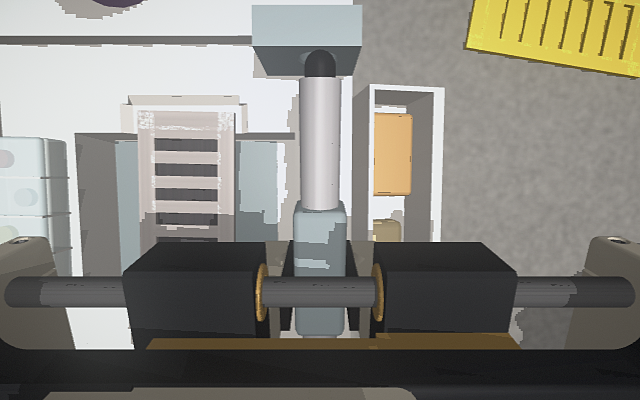

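Request:
apply_moves(moves=[[-0.003, -0.001, 0.009, 0, -0.017, 0], [-0.0046, -0.0014, 0.018, 0, -0.0334, 0], [-0.007, -0.0014, 0.028, 0, -0.05, 0], [-0.0091, -0.0014, 0.038, 0, -0.0667, 0], [-0.012, -0.0014, 0.048, 0, -0.083, 0], [-0.0147, -0.0014, 0.0575, 0, -0.1, 0], [-0.019, -0.0014, 0.0703, 0, -0.1223, 0], [-0.019, -0.0014, 0.0703, 0, -0.1223, 0], [-0.019, -0.0014, 0.0703, 0, -0.1223, 0]])

```text
time_s: 31.45
tcp_pos: [0.4856, 0.038, 0.0686]
eef_rot: [179.9, -0.6, -86.4]
contact_force: [0.7, -6.7, -1.6]
gripper_width: 0.0234
```

```bash
python3 -c "
from h import *
now()
rail(21,0,(20,95,80));rail(6,0,(20,95,80))
s=status.get_state();i=imaging.camera_info('wrist');p,d=imaging.capture('wrist');cv2.imwrite('pics/w23.png',p)
np.save('w23.npy',d);np.save('w23i.npy',dict(i=i,s=s),allow_pickle=True)
print([(tosh(dep(i,320,v,d[v,320]))*1000).round(1).tolist() for v in (60,85,120,160,200)])
p,d=imaging.capture('scene');cv2.imwrite('pics/sc23.png',cv2.resize(p[150:250,290:390],None,fx=6,fy=6,interpolation=cv2.INTER_CUBIC))
"
```

```text
31.45 sh [19.8 17.7 68.6] [179.94  -0.62 -86.4 ] F [ 0.7 -6.7 -1.6] w 0.0234
c 21 th 0 tcp [0.4858 0.0385 0.0694] row [-0.0028 -0.0009 -0.0042] [ 0.0006 -0.0003 -0.0009]
c 6 th 0 tcp [0.4867 0.0236 0.0694] row [ 0.0722 -0.001  -0.0034] [ 0.0006 -0.0003 -0.0009]
[[20.7, -74.4, 87.0], [20.7, -65.0, 89.5], [20.7, -51.7, 89.2], [20.7, -35.3, 88.6], [20.7, -17.7, 87.6]]
```

View pics/w23.png

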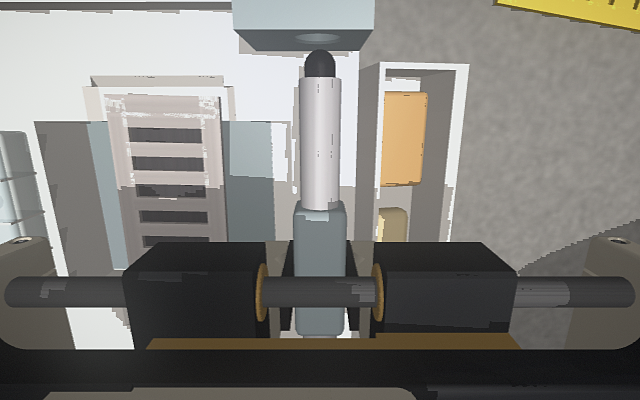

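View pics/sc23.png

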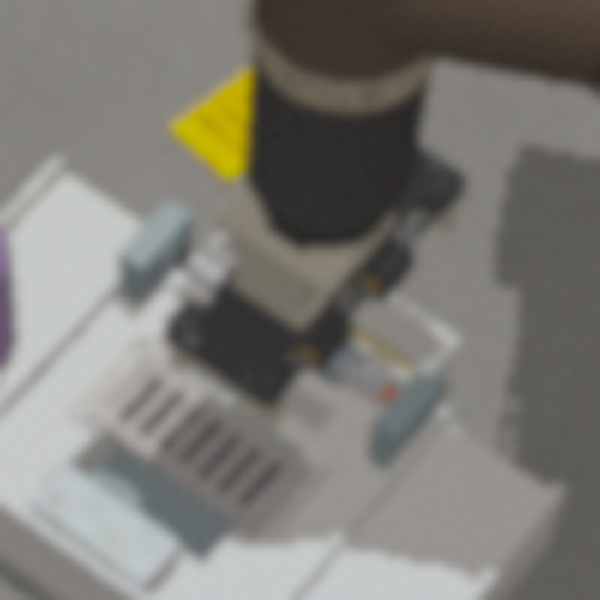

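Request:
apply_moves(moves=[[0.015, -0.001, -0.001, 0, 0, 0], [0.03, -0.001, -0.001, 0, 0, 0], [0.045, -0.001, -0.001, 0, 0, 0], [0.06, -0.001, -0.001, 0, 0, 0], [0.07, -0.001, -0.001, 0, 0, 0], [0.075, -0.001, -0.001, 0, 0, 0], [0.075, -0.001, -0.001, 0, 0, 0]])

```text
time_s: 32.42
tcp_pos: [0.4867, 0.0236, 0.0688]
eef_rot: [179.9, -0.6, -86.4]
contact_force: [-0.3, 2.0, -3.3]
gripper_width: 0.0235
```

```bash
python3 -c "
from h import *
now()
s=status.get_state();i=imaging.camera_info('wrist');p,d=imaging.capture('wrist');cv2.imwrite('pics/w24.png',p)
"
```

```text
32.425 sh [20.   3.3 68.8] [179.95  -0.59 -86.39] F [-0.3  2.  -3.3] w 0.0235
```

View pics/w24.png

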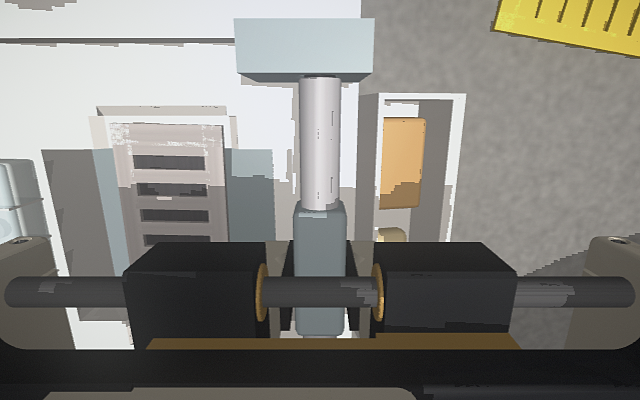

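Request:
apply_moves(moves=[[0, 0, 0, 0, 0, 0], [0, 0, 0, 0, 0, 0], [0, 0, 0, 0, 0, 0], [0, 0, 0, 0, 0, 0]], hand=0)

```text
time_s: 32.98
tcp_pos: [0.4868, 0.0236, 0.0689]
eef_rot: [180.0, -0.6, -86.4]
contact_force: [-1.0, 0.3, -0.0]
gripper_width: 0.0431
```

Request:
apply_moves(moves=[[0, 0, -0.05, 0, 0, 0], [0, 0, -0.15, 0, 0, 0], [0, 0, -0.3, 0, 0, 0], [0, 0, -0.55, 0, 0, 0], [0, 0, -0.8, 0, 0, 0], [0, 0, -1.0, 0, 0, 0], [-0.4, 0, -1.0, 0, 0, 0], [-0.4, 0, -1.0, 0, 0, 0], [-0.4, 0, -1.0, 0, 0, 0]])

```text
time_s: 34.1
tcp_pos: [0.4815, 0.1064, 0.2684]
eef_rot: [180.0, -0.6, -86.3]
contact_force: [1.4, -0.2, 0.2]
gripper_width: 0.0437
```

```bash
python3 -c "
from h import *
now()
s=status.get_state();i=imaging.camera_info('wrist');p,d=imaging.capture('wrist');cv2.imwrite('pics/w25.png',p)
np.save('w25.npy',d);np.save('w25i.npy',dict(i=i,s=s),allow_pickle=True)
p,d=imaging.capture('top');cv2.imwrite('pics/top25.png',cv2.resize(p[140:270,220:430],None,fx=3.8,fy=3.8,interpolation=cv2.INTER_CUBIC))
"
```

```text
34.1 sh [ 20.1  86.2 268.4] [179.97  -0.59 -86.26] F [ 1.4 -0.2  0.2] w 0.0437
```

View pics/w25.png

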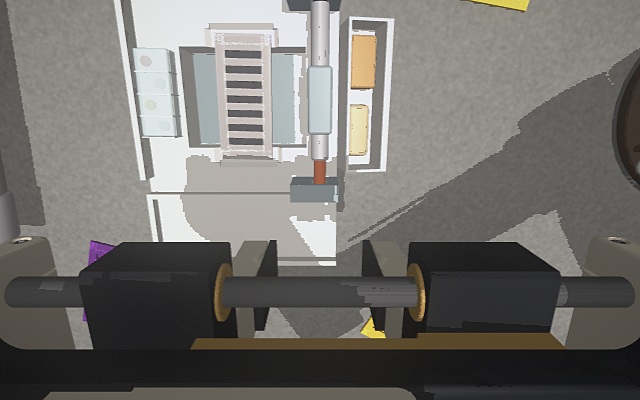

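View pics/top25.png

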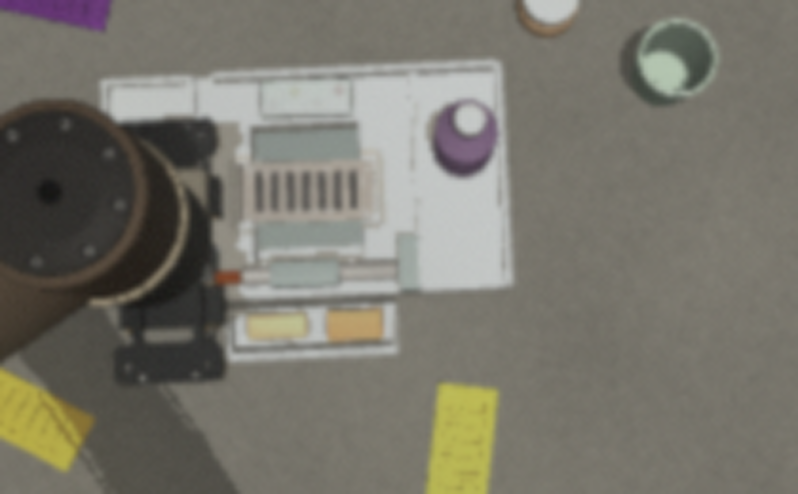

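```bash
python3 - <<'E'
from h import *
q=np.load("w25i.npy",allow_pickle=True).item(); i=q["i"]; s=q["s"]; d=np.load("w25.npy")
for v in (10,30,50,80,120,140,155,170): 
    L=np.array([tosh(dep(i,u,v,d[v,u]))*1000 for u in range(312,327)]); k=np.argsort(-L[:,2])[:4]; print(v,np.median(L[k],0).round(1))
for n,u,v,z in [("tube end",319,160,.088),("cheek face",320,184,.088),("sleeve n",319,133,.092),("sleeve f",319,66,.092),("rail l n",311,150,.08),("rail r n",328,150,.08),("rail l f",312,15,.08),("rail r f",328,15,.08)]: print(n,(tosh(onz(i,u,v,z)+[0,-.0022,0])*1000).round(1))
# plate ends/sides
for n,u,v in [("plate far L",215,33),("far R",270,33),("near L",220,158),("near R",273,158)]: print(n,(tosh(onz(i,u,v,.051)+[0,-.0022,0])*1000).round(1))
v,u=np.mgrid[38:155:1,222:268:1];L=np.array([tosh(dep(i,a,b,d[b,a]))for a,b in zip(u.ravel(),v.ravel())]); m=(L[:,2]>.048)&(L[:,2]<.055); L=L[m]; A=np.c_[L[:,:2],np.ones(len(L))]; k=np.linalg.lstsq(A,L[:,2],rcond=None)[0]; print("plate slope",np.degrees(k[:2]),"z",L[:,2].mean())
E
```

```text
10 [ 21.3 -74.3  89.4]
30 [ 20.7 -57.8  89.8]
50 [ 20.4 -40.9  89. ]
80 [ 22.2 -14.2  92. ]
120 [21.2 22.7 91.5]
140 [18.7 42.4 87.4]
155 [22.2 57.5 87.6]
170 [20.1 73.5 84.9]
tube end [21.5 60.4 88. ]
cheek face [20.5 85.5 88. ]
sleeve n [21.5 33.  92. ]
sleeve f [ 21.6 -28.8  92. ]
rail l n [29.9 51.1 80. ]
rail r n [12.2 51.1 80. ]
rail l f [ 28.2 -74.7  80. ]
rail r f [ 13.2 -74.8  80. ]
plate far L [128.7 -65.1  51. ]
far R [ 72.1 -65.2  51. ]
near L [133.8  63.7  51. ]
near R [73.7 63.6 51. ]
plate slope [-0.11180502 -0.00756379] z 0.05056913570513192
```

```bash
python3 -c "
from h import *
print(r.close_job()); now()"
```

```text
the job is handed in; nothing more can be done
None
the job is handed in; nothing more can be done
```

The drain plate is lying in its well seat and the guard rail is sprung into both end cups. Both are released, the arm is clear, and I handed the job in at about 34 s. No verdict was reported.

**What I did**
- **Plate:** I pushed it out over the tray's front edge with the closed fingers. I then gripped it across its long sides, turned it 90° and set it down in the well.
- **Rail:** I gripped it by the sleeve and put the orange plunger into the left cup at an 11° tilt. I pressed it about 21 mm, levelled it, let the black pin spring into the right cup, and let go.

**Last checks (shelf frame)**

| Check | Measured |
|---|---|
| Plate centre | about x 102, y -1 mm, against 100, 0 |
| Plate flatness | within about 0.1° |
| Plate top height | about 50.6 mm, so underside about 46.6 mm |
| Rail sleeve centre | y 2 to 3 mm, which puts the black tip at about -95 mm |
| Rail axis height | about 80 mm at the black end, 78 mm at the orange end |
| Spring force while pressed | 6.8 N, against 7.2 N expected |

**What went wrong or disagreed**
- **First rail grip:** It held the sleeve only by the fingertips, because I lifted before the fingers had closed. I put the rail back on the bench and regripped it deeper.
- **Plate tilt reading:** A depth reading while lifting the plate showed an 8° tilt. A cleaner reading showed under 1°, so I took the first as an error.
- **Camera positions:** The overhead and wrist cameras disagreed by 4 to 5 mm along the shelf's depth. I corrected for this using the bench plane and the fingertips.
- **Not measured:** I did not measure whether the other objects had moved. In the last pictures the ones in view looked untouched.

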